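# Set a sunk control knob through its guard with a T-key

## Robot

A 6-joint arm with a two-finger parallel gripper is mounted at the origin on a cart in front of the work surface, level with it; the furniture and walls round the work are solid. World frame = base frame: x ahead of the robot, y to its left, z up, the work surface at z = 0. Lengths are in m, angles in rad, forces in N, time in s.
With the tool pointing down it reaches from about 0.425 to 0.95 m from the base axis. Payload 3.5 kg.
Tool frame: the origin (TCP) lies at the very end of the fingers, on their centre line; the grasp point (between the pads) lies 19 mm behind it; z points along the fingers, y is the direction in which the jaws open and shut (so a half turn about z gives the same grasp; the last joint's range is limited). The gripper opens to 85 mm and grips with 20 to 120 N. Pads are 22 mm wide; open, the fingers measure 114 mm over their backs; the gripper's body (76 mm by 85 mm) begins 54 mm behind the grasp point. The pads swing forward as they close: fully open they stand 13 mm farther back than shut.
Start: joints at [-1.293, 0.286, 1.577, -0, 1.279, -0.15], TCP at [0.28, -0.614, 0.231] pointing down, gripper open.
Joint ranges: [-2.77, 2.77], [-0.9, 2.22], [0.21, 2.48], [-1.53, 4.67], [0.24, 2.81], [-2.84, 2.84]. Speed limits (rad/s): [2.79, 2.79, 3.14, 3.14, 3.14, 3.14].

## Interface

Orientations are given as a unit quaternion [x, y, z, w].
In Python, from plant import ctrl, eyes, ticket gives the robot as it stands.
- The arm moves only by the tool send_rows, never from a script. Its arguments are lists of equal length, an entry for each row: "translation": the shift along the tool's x, y, z in units of 30 mm (1.0 is 30 mm), a list of three; "rotation": the turn, a rotation vector about the tool's x, y, z in units of 5 degrees (1.0 is 5 degrees), a list of three; "grip": the finger opening in mm, from 0 to 85.4. A call has 1 to 5 rows; each row shifts and turns the commanded pose from where the row before left it, along the tool's axes as they then stand; what a row does not reach is not made up. A row lasts 1/8 s, in which the tool goes at most 62.5 mm and 10.7 degrees, less where a joint would pass 70% of its speed; a pose out of reach is approached as far as the arm can. A call is refused whole if a number of a shift passes 1 or a number of a turn 1, either way. A call with a gripper value outside its range is refused whole. The fingers move at their own pace and stop on an object; "squeeze" is the grip in N (left out, the last holds). Time passes only in rows, so rows that do not move let the fingers close. It gives the time, the measured TCP pose, the force and the opening at its end, in the units of the state.
- ctrl.get_state(): the state, without advancing time (a new reading comes with each control period).
- eyes.read_camera(name): name is "scene" or "top" or "wrist"; returns a dict with "image" (420x560x3 uint8, blue, green, red), "mtx" (3x3 intrinsics, pixels), "xyz" and "orientation" of the camera in the world; the wrist camera has in their place "hand_eye" (4x4, takes a point from camera to tool coordinates, whose origin is the TCP and whose axes are the flange's). Camera axes: x right, y down, z forward; pixel columns grow to the right and rows downward; lengths in m; the calibration is good to about 2 mm. A picture is of the moment at which its call begins: read the wrist's pose just before it. There is no depth.
- ticket.sign_off(): hands the job in, once; it reports no verdict.
The state is a dict: "time": time; "qpos": joint angles; "dq": joint speeds; "joint_efforts": joint torques, N m; "eef_pos": TCP position; "tcp_rot": TCP orientation; "contact_force": force on the tool from outside, world axes, zero at the start; "wrist_torque": the same for the moment, N m; "opening": opening from 0.0 (shut) to 1.0 (fully open).
Only numpy, scipy, OpenCV 4.12 (cv2) and the standard library are available. Lean on these libraries where they do the work, as an engineer would, in place of code of your own. Each camera call takes 0.05 s, during which the arm holds its last target. There are 200 camera calls.

## Task

Set the bench controller's sunk knob to its upper limit: slide the blue shutter fully away from the robot, over its neighbour, then take the T-key from its sloping rest, stand it upright in the round guard opening and let go of it. Then take the key again from straight above by its crossbar, turn it gently until you feel the blade drop into the knob's slot, and turn the knob clockwise (seen from above) as far as it goes. Leave the key standing upright in the knob and the shutter open, and do not disturb the timer, the vial or the tape roll.

Things in the scene. Friction and masses are not known exactly. Their poses are not given: they have to be found in the camera images.
- controller: fixed white bench controller, 204 x 116 mm, 83 mm high; origin at the centre of its underside, x along it towards its far end, z up. The near half (x < 0) holds the sunk knob under a grey guard block 40 mm thick; the far half is closed by a fixed grey panel in the lower track. Starts left or right of the key rest, turned up to 0.3 rad
- guard_opening (a point): centre of the mouth of the round guard opening, on the guard block, 68 mm above the bench, controller x -50, y 0 mm; vertical bore 21.5 mm wide, 40 deep, yellow ring round it; too narrow for fingers. Axes as the controller. Under the shutter at the start. The knob is centred below: tops of its four red lugs 42 mm below this point, slot bottoms 52 mm below
- shutter (a joint): travel of the blue shutter (94 x 92 x 3.5 mm, upper track, top face 79 mm above the bench) along the controller's +x; 0 = over the guard opening, 0.092 = fully open at its stop, over the far panel. Starts between 0 and 0.012; sliding friction about 1.5 N, stays where it is left
- shutter_tab (a point): centre of the top of the shutter's upstanding orange tab: 12 mm thick along x, 40 mm wide along y, 20 mm tall above the shutter, its top 99 mm above the bench; moves with the shutter. Axes as the controller
- sunk_knob (a joint): angle of the sunk knob, rad, growing clockwise seen from above; starts at 0 to 0.4, stop at 1.25. Its four red lugs leave a cross of two slots 8 mm wide, 10 mm deep, which at 0 lie along the controller's x and y and turn with the knob, so the key's blade fits every quarter turn (about 0.2 rad of play). Friction 0.06 N m, no spring
- t_key: T-key, 165 mm, about 90 g; origin at the blade tip, z up the shank, y along the crossbar. From the tip: blade 4 (x) x 16 (y) mm, 11 long; black barrel 18 mm thick, tapered end, up to 75 mm; square shank 12 mm up to 149; orange crossbar 14 (x) x 56 (y) x 16 (z) mm centred at 157. Starts in the rest leaning 45 deg, tip low and towards the robot: x points forward-down, z forward-up
- key_bar (a point): centre of the T-key's crossbar, 157 mm from the blade tip; axes as the key
- key_rest: fixed sloping rest, dark base 150 x 84 mm, 154 mm high; origin near the centre of its underside, x the way the key's handle points. Blade tip at x -55, z 30 mm. A trough holds the lowest 52 mm of the key, the crossbar lies on a deck between two cheeks, so only the shank between (55 to 145 mm from the tip) can be gripped, from above, fingers to either side
- bench_timer: white timer, 66 x 66 x 20 mm, origin at the centre of its underside; leave it alone
- small_vial: glass vial with white cap, 23 mm thick, 50 mm high, origin at the centre of its underside; leave it alone
- tape: roll of tape, 68 mm across, 18 mm high, origin at the centre of its underside; leave it alone

How it is judged:
On the way, in this order (a step that is already met when the one before it is completed fails the run):
1. the shutter is slid open (at least 80 mm) (value of joint shutter above 0.08 m), for 0.1 s.
2. the key stands in the guard opening (25 mm deep or more, within 20 degrees of upright), let go of, the knob not yet turned (z of t_key in the frame of guard_opening below -0.025 m and horizontal distance between t_key and guard_opening below 0.012 m and angle between t_key's own z axis and vertical below 0.35 rad and contact force between the fingers and t_key below 0.1 N and value of joint sunk_knob below 1 rad), for 0.2 s.
3. the knob is turned to its upper stop by the key, the blade in its slot (value of joint sunk_knob above 1.13 rad and z of t_key in the frame of guard_opening below -0.045 m), for 0.1 s.
At the end, for the whole second after the job is handed in: The shutter is open by at least 80 mm, the knob stands within 0.12 rad of its upper stop (1.25 rad), and the key stands at rest in the guard opening, upright within 0.2 rad, its blade tip at least 45 mm below the mouth (in the knob's slot) and within 12 mm of its axis, let go of (all of step 3 and value of joint shutter above 0.08 m and horizontal distance between t_key and guard_opening below 0.012 m and angle between t_key's own z axis and vertical below 0.2 rad and linear speed of t_key below 0.02 m/s); the robot touches nothing.
It fails at once if the timer is moved by more than 30 mm (distance of bench_timer from where it was at the start of the episode above 0.03 m).
It fails at once if the vial is moved by more than 30 mm or tipped (distance of small_vial from where it was at the start of the episode above 0.03 m or angle between small_vial's own z axis and vertical above 0.5 rad).
It fails at once if the tape roll is moved by more than 30 mm (distance of tape from where it was at the start of the episode above 0.03 m).
It also fails if it takes over 72 s, if anything falls off the work surface, if the arm or the gripper's body presses on something with over 40 N, if the wrist force passes 120 N, or if a joint passes its speed limit or range.

## Working session

There is one attempt and no reset: what is moved stays moved. The work goes in short steps, Python scripts to look and compute and a tool call to move; the robot and the scene stay as the last step left them, time stands still between calls to the robot, and variables do not carry over. Pictures are saved under pics/ and viewed, about 8 in all and at most 12, crops included, and the job is handed in when it is done.

Besides the shell and the picture viewer there is one more tool, called after "Emit:" as name(argument=value, ...) on one line, values as JSON. send_rows: Moves the arm, as the interface text tells. Its arguments: {"type":"object","properties":{"translation":{"type":"array"},"rotation":{"type":"array"},"grip":{"type":"array"},"squeeze":{"type":"number"}},"required":["translation","rotation","grip"]}

```bash
ls; mkdir -p pics
cat > h.py <<'E'
import numpy as np, cv2
from scipy.spatial.transform import Rotation as R
from plant import ctrl, eyes, ticket
def cam(name):
    s=ctrl.get_state(); d=eyes.read_camera(name); K=np.array(d["mtx"])
    if name=="wrist":
        T=np.eye(4);T[:3,:3]=R.from_quat(s["tcp_rot"]).as_matrix();T[:3,3]=s["eef_pos"]
        T=T@np.array(d["hand_eye"])
    else:
        T=np.eye(4);o=np.array(d["orientation"]);T[:3,:3]=R.from_quat(o).as_matrix() if o.size==4 else o;T[:3,3]=d["xyz"]
    return d["image"],K,T
def ray(K,T,uv,z):
    d=T[:3,:3]@np.linalg.inv(K)@np.array([uv[0],uv[1],1.]);c=T[:3,3]
    return c+d*(z-c[2])/d[2]
def proj(K,T,P):
    p=(np.asarray(P)-T[:3,3])@T[:3,:3];p=p@K.T;return p[:,:2]/p[:,2:]
E
python3 - <<'E'
from h import *
import pickle
D={}
for n in("top","scene"):
    D[n]=cam(n);print(n,D[n][1].round(1).tolist(),D[n][2].round(3).tolist());cv2.imwrite(f"pics/{n}.png",D[n][0])
pickle.dump(D,open("d.pkl","wb"))
s=ctrl.get_state();print(s)
E
```

```text
pics
top [[420.1, 0.0, 285.3], [0.0, 420.1, 206.9], [0.0, 0.0, 1.0]] [[-0.018, -0.987, 0.16, 0.401], [-1.0, 0.016, -0.016, -0.005], [0.014, -0.16, -0.987, 1.149], [0.0, 0.0, 0.0, 1.0]]
scene [[452.3, 0.0, 280.9], [0.0, 452.3, 206.0], [0.0, 0.0, 1.0]] [[-0.799, -0.306, 0.517, 0.052], [-0.601, 0.437, -0.669, 0.642], [-0.022, -0.846, -0.533, 0.633], [0.0, 0.0, 0.0, 1.0]]
{'time': 0.1, 'qpos': array([-1.29302079e+00,  2.87085095e-01,  1.57804534e+00,  1.63953399e-05,
        1.27859660e+00, -1.49983286e-01]), 'dq': array([-0.00036181, -0.00266862, -0.00356095,  0.00097929,  0.00156457,
       -0.0017423 ]), 'joint_efforts': array([-1.39120919e-03, -4.07298231e+01, -2.93698150e+01, -2.64062146e-04,
        3.45025939e-03, -1.53090178e-05]), 'eef_pos': array([ 0.27988695, -0.61358074,  0.23007217]), 'tcp_rot': array([ 9.77214802e-01,  2.12250067e-01, -6.03114318e-05, -1.06551599e-03]), 'contact_force': array([ 0.34645748, -0.4622108 ,  1.48758951]), 'wrist_torque': array([-0.0205454 ,  0.02802119,  0.01303886]), 'opening': 1.0021942125440528}
```

View pics/top.png

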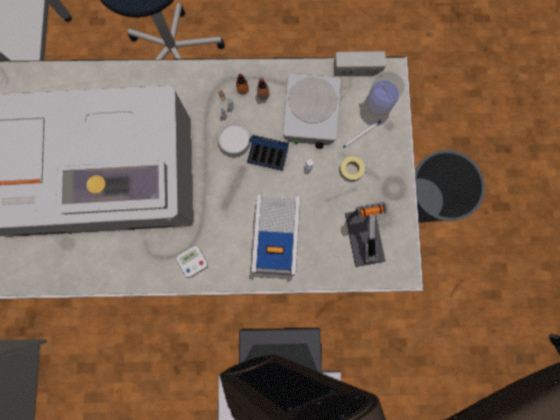

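View pics/scene.png

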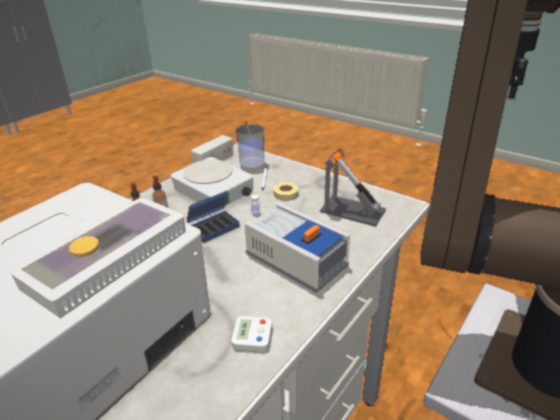

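The top view shows the controller (blue shutter at about 275,250, orange tab 275,250) and, to its right, the key rest (about 368,238; crossbar 371,210). The timer is at 192,262, the vial at 309,164 and the tape at 352,168. The scene view agrees with this.

Run:
```python
from h import *
import pickle
D=pickle.load(open("d.pkl","rb"));im,K,T=D["top"]
hsv=cv2.cvtColor(im,cv2.COLOR_BGR2HSV)
def blob(m,x0,y0,x1,y1):
    k=np.zeros_like(m);k[y0:y1,x0:x1]=m[y0:y1,x0:x1]
    p=np.argwhere(k)[:,::-1].astype(np.float32);r=cv2.minAreaRect(p);return p.mean(0),cv2.boxPoints(r),r,len(p)
blue=cv2.inRange(hsv,(100,120,60),(125,255,255));org=cv2.inRange(hsv,(3,150,120),(18,255,255))
c,b,r,n=blob(blue,245,220,305,280);print("blue",n,r);print([ray(K,T,q,.079)[:2].round(4) for q in b], ray(K,T,r[0],.079).round(4))
c,b,r,n=blob(org,255,235,295,265);print("tab",n,r,ray(K,T,c,.099).round(4));print([ray(K,T,q,.099)[:2].round(4) for q in b])
c,b,r,n=blob(org,350,195,395,225);print("bar",n,r,ray(K,T,c,.148).round(4));print([ray(K,T,q,.148)[:2].round(4) for q in b])
a=cv2.resize(im[185:285,235:395],None,fx=5,fy=5,interpolation=cv2.INTER_CUBIC);cv2.imwrite("pics/c1.png",a)
```

```text
blue 1068 ((274.6568298339844, 249.97634887695312), (33.85062789916992, 35.98349380493164), 3.945185899734497)
[array([0.4223, 0.0525]), array([0.513 , 0.0456]), array([ 0.5056, -0.0406]), array([ 0.415 , -0.0325])] [0.4637 0.0063 0.079 ]
tab 77 ((274.51544189453125, 249.37696838378906), (15.256272315979004, 4.8373541831970215), 7.125016689300537) [0.4639 0.0062 0.099 ]
[array([0.4607, 0.026 ]), array([0.4726, 0.0244]), array([ 0.4673, -0.0132]), array([ 0.4554, -0.0116])]
bar 131 ((371.8077087402344, 210.5384521484375), (7.2562971115112305, 22.553356170654297), 78.69007110595703) [ 0.5509 -0.2295  0.148 ]
[array([ 0.5543, -0.2021]), array([ 0.5643, -0.2564]), array([ 0.5468, -0.2589]), array([ 0.5369, -0.2048])]
```

View pics/c1.png

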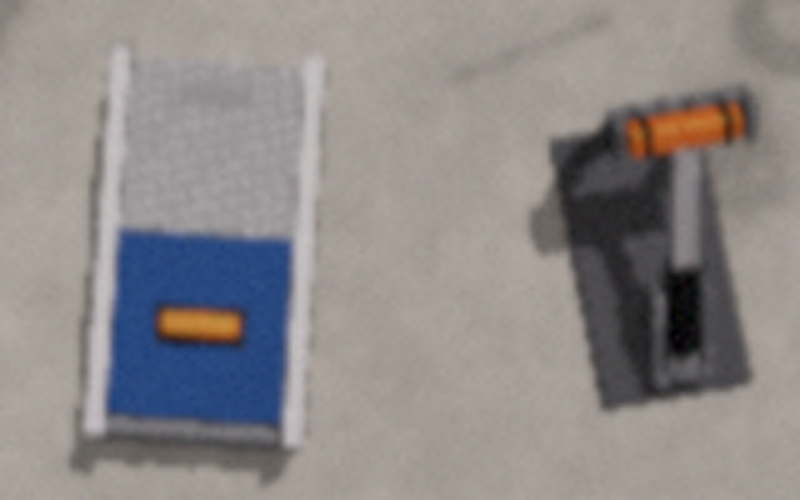

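The crop shows the rail ends at crop pixels (120,47), (315,57), (95,435) and (292,445). The shank runs from about (685,150) to the barrel end at (683,350).

```bash
cat >> h.py <<'E'
def plan(goal_xyz, goal_R, n=None, s=None, start=None):
    """rows (units) for straight move from measured/given pose, equal steps"""
    if start is None:
        s=ctrl.get_state(); start=(np.array(s["eef_pos"]),R.from_quat(s["tcp_rot"]))
    p0,R0=start; g=np.asarray(goal_xyz)
    rv=(R0.inv()*goal_R).as_rotvec(); ru=np.degrees(rv)/5
    for n in range(n or 1,80):
        ok=True;rows=[];
        for i in range(n):
            Ri=R0*R.from_rotvec(rv*i/n)
            t=Ri.inv().apply((g-p0)/n)/.03
            if abs(t).max()>1 or np.linalg.norm(t)>2: ok=False;break
            rows.append(t)
        if ok and abs(ru/n).max()<=1: break
    print("rows",n,"rot each",(ru/n).round(2).tolist())
    for i in range(0,n,5): print([t.round(2).tolist() for t in rows[i:i+5]])
def down(yaw): return R.from_euler('z',yaw)*R.from_euler('x',np.pi)
E
python3 - <<'E'
from h import *
import pickle
D=pickle.load(open("d.pkl","rb"));im,K,T=D["top"]
q=lambda x,y:(235+(x+.5)/5-.5,185+(y+.5)/5-.5)
FL,FR,NL,NR=[ray(K,T,q(*a),.083)[:2] for a in((118,47),(317,57),(93,438),(293,448))]
print("corners",FL,FR,NL,NR,np.linalg.norm(FL-NL),np.linalg.norm(FR-NR),np.linalg.norm(FL-FR))
v=FL-NL+FR-NR;w=FL-FR+NL-NR;yaw=(np.arctan2(v[1],v[0])+np.arctan2(-w[0],w[1]))/2
c=(FL+FR+NL+NR)/4;ex=np.array([np.cos(yaw),np.sin(yaw)]);print("c",c,"yaw",yaw,np.arctan2(v[1],v[0]),np.arctan2(-w[0],w[1]),"hole",c-.05*ex)
print("tab in ctrl x",(np.array([.4639,.0062])-c)@ex)
B=[ray(K,T,q(*a),.0)[:2] for a in((553,140),(605,408),(748,380))];print("rest base",B,[np.linalg.norm(B[0]-B[1]),np.linalg.norm(B[1]-B[2])])
u=B[0]-B[1];print("rest yaw",np.arctan2(u[1],u[0]))
s=ctrl.get_state();R0=R.from_quat(s["tcp_rot"]);print(R0.as_matrix().round(2).tolist())
plan([.464,.006,.17],down(np.pi/2+yaw))
E
```

```text
corners [0.60809918 0.04670252] [ 0.60126825 -0.05594045] [0.40887694 0.06073786] [ 0.40213616 -0.03936722] 0.19971602136352082 0.1998205666672618 0.10287002160376287
c [0.50509513 0.00303318] yaw -0.0717629779501297 -0.07668688421424945 -0.06683907168600997 hole [0.45522383 0.00661825]
tab in ctrl x -0.04131616795252133
rest base [array([ 0.56808942, -0.18962372]), array([ 0.42063297, -0.21191545]), array([ 0.43434705, -0.29063904])] [np.float64(0.14913190566970283), np.float64(0.0799091932745024)]
rest yaw 0.1500388993790196
[[0.91, 0.41, -0.0], [0.41, -0.91, 0.0], [0.0, -0.0, -1.0]]
rows 22 rot each [-0.0, -0.0, -0.56]
[[0.64, -0.74, 0.09], [0.68, -0.71, 0.09], [0.71, -0.67, 0.09], [0.74, -0.64, 0.09], [0.77, -0.6, 0.09]]
[[0.8, -0.56, 0.09], [0.83, -0.52, 0.09], [0.85, -0.48, 0.09], [0.88, -0.44, 0.09], [0.9, -0.4, 0.09]]
[[0.91, -0.35, 0.09], [0.93, -0.31, 0.09], [0.94, -0.26, 0.09], [0.96, -0.21, 0.09], [0.96, -0.17, 0.09]]
[[0.97, -0.12, 0.09], [0.98, -0.07, 0.09], [0.98, -0.03, 0.09], [0.98, 0.02, 0.09], [0.98, 0.07, 0.09]]
[[0.97, 0.12, 0.09], [0.97, 0.16, 0.09]]
```

Emit:
send_rows(translation=[[0.64,-0.74,0],[0.68,-0.71,0],[0.71,-0.67,0],[0.74,-0.64,0],[0.77,-0.6,0]], rotation=[[0,0,-0.56],[0,0,-0.56],[0,0,-0.56],[0,0,-0.56],[0,0,-0.56]], grip=[40,40,40,40,40], squeeze=20)

```text
time: 0.72
eef_pos: [0.3215, -0.4721, 0.2307]
tcp_rot: [0.944, 0.331, -0.0, -0.001]
contact_force: [0.1, 0.0, 0.4]
opening: 0.468
```

Emit:
send_rows(translation=[[0.8,-0.56,0],[0.83,-0.52,0],[0.85,-0.48,0],[0.88,-0.44,0],[0.9,-0.4,0]], rotation=[[0,0,-0.56],[0,0,-0.56],[0,0,-0.56],[0,0,-0.56],[0,0,-0.56]], grip=[40,40,40,40,40])

```text
time: 1.35
eef_pos: [0.3632, -0.3311, 0.2308]
tcp_rot: [0.897, 0.443, -0.0, -0.0]
contact_force: [0.4, 0.8, -1.1]
opening: 0.465
```

Emit:
send_rows(translation=[[0.91,-0.35,0],[0.93,-0.31,0],[0.94,-0.26,0.1],[0.96,-0.21,0.1],[0.96,-0.17,0.1]], rotation=[[0,0,-0.56],[0,0,-0.56],[0,0,-0.56],[0,0,-0.56],[0,0,-0.56]], grip=[40,40,40,40,40])

```text
time: 1.98
eef_pos: [0.4045, -0.1905, 0.2218]
tcp_rot: [0.836, 0.549, -0.0, -0.0]
contact_force: [-0.1, -0.4, 1.1]
opening: 0.464
```

Emit:
send_rows(translation=[[0.97,-0.12,0.2],[0.98,-0.07,0.2],[0.98,-0.03,0.2],[0.98,0.02,0.2],[0.98,0.07,0.2]], rotation=[[0,0,-0.56],[0,0,-0.56],[0,0,-0.56],[0,0,-0.56],[0,0,-0.56]], grip=[40,40,40,40,40])

```text
time: 2.6
eef_pos: [0.4459, -0.0495, 0.1918]
tcp_rot: [0.763, 0.647, -0.0, -0.0]
contact_force: [0.2, -0.4, -0.2]
opening: 0.47
```

Emit:
send_rows(translation=[[0.97,0.12,0.1],[0.97,0.16,0.1],[0,0,0],[0,0,0]], rotation=[[0,0,-0.56],[0,0,-0.56],[0,0,0],[0,0,0]], grip=[40,40,40,40])

```text
time: 3.1
eef_pos: [0.4623, 0.0055, 0.1861]
tcp_rot: [0.731, 0.683, -0.0, -0.0]
contact_force: [0.4, -0.4, 0.1]
opening: 0.474
```

Run:
```python
from h import *
im,K,T=cam("wrist");cv2.imwrite("pics/w1.png",im)
hsv=cv2.cvtColor(im,cv2.COLOR_BGR2HSV);m=cv2.inRange(hsv,(3,150,120),(18,255,255))
n,l,st,ce=cv2.connectedComponentsWithStats(m);i=1+st[1:,4].argmax();p=np.argwhere(l==i)[:,::-1].astype(np.float32);r=cv2.minAreaRect(p)
print(st[i],r,[ray(K,T,q,.099)[:2].round(4) for q in cv2.boxPoints(r)],ray(K,T,r[0],.099).round(4), T.round(3).tolist())
```

```text
[    0     0   172   106 13406] ((85.5, 52.5), (105.0, 171.0), 90.0) [array([0.2868, 0.1599]), array([0.3978, 0.1523]), array([0.3869, 0.0879]), array([0.2662, 0.0961])] [0.3348 0.1254 0.099 ] [[0.998, -0.065, -0.019, 0.467], [-0.068, -0.961, -0.269, 0.073], [-0.001, 0.27, -0.963, 0.328], [0.0, 0.0, 0.0, 1.0]]
```

View pics/w1.png

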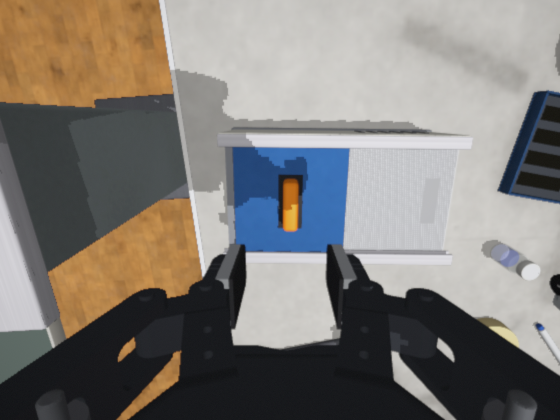

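The wrist view shows the tab at about (291,205), between the jaws in x. The rail ends are at (220,140)–(470,142) and (228,258)–(451,260).

Run:
```python
from h import *
s=ctrl.get_state();im=cv2.imread("pics/w1.png");d=eyes.read_camera("wrist");K=np.array(d["mtx"]);T=np.eye(4);T[:3,:3]=R.from_quat(s["tcp_rot"]).as_matrix();T[:3,3]=s["eef_pos"];T=T@np.array(d["hand_eye"])
hsv=cv2.cvtColor(im,cv2.COLOR_BGR2HSV);m=cv2.inRange(hsv,(3,150,120),(20,255,255));m[:165]=0;m[245:]=0;m[:,:265]=0;m[:,320:]=0
p=np.argwhere(m)[:,::-1].astype(np.float32);r=cv2.minAreaRect(p);print(r)
print([ray(K,T,q,.099)[:2].round(4) for q in cv2.boxPoints(r)],ray(K,T,r[0],.099).round(4))
C=[ray(K,T,q,.083)[:2].round(4) for q in((219,134),(470,137),(225,263),(452,263))];print(C,np.mean(C,0))
```

```text
((290.5, 205.0), (50.0, 15.0), 90.0)
[array([0.4622, 0.0286]), array([0.4735, 0.0278]), array([ 0.4712, -0.0122]), array([ 0.4593, -0.0114])] [0.4666 0.0087 0.099 ]
[array([0.4149, 0.065 ]), array([0.6091, 0.0494]), array([ 0.4062, -0.0443]), array([ 0.6034, -0.0578])] [0.5084   0.003075]
```

Emit:
send_rows(translation=[[0,0.1,0.8],[0,0,0.9],[0,0,0.8],[0,0,0.8],[0,0,0]], rotation=[[0,0,0],[0,0,0],[0,0,0],[0,0,0],[0,0,0]], grip=[40,40,40,40,30])

```text
time: 3.82
eef_pos: [0.4639, 0.0052, 0.0856]
tcp_rot: [0.731, 0.682, -0.001, -0.002]
contact_force: [-0.3, 0.1, 0.5]
opening: 0.354
```

Emit:
send_rows(translation=[[0,0,0],[0,0,0],[0,0,0]], rotation=[[0,0,0],[0,0,0],[0,0,0]], grip=[11,11,11])

```text
time: 4.2
eef_pos: [0.4663, 0.0051, 0.0884]
tcp_rot: [0.731, 0.683, 0.0, 0.001]
contact_force: [-1.2, -1.5, 0.8]
opening: 0.132
```

Emit:
send_rows(translation=[[0,0.5,0],[0,0.8,0],[0,0.8,0],[0,0.5,0],[0,0,0]], rotation=[[0,0,0],[0,0,0],[0,0,0],[0,0,0],[0,0,0]], grip=[11,11,11,11,11])

```text
time: 4.82
eef_pos: [0.5464, -0.0012, 0.0884]
tcp_rot: [0.731, 0.683, 0.001, 0.003]
contact_force: [1.7, -6.4, 1.1]
opening: 0.129
```

Emit:
send_rows(translation=[[0,0.15,0],[0,0,0]], rotation=[[0,0,0],[0,0,0]], grip=[11,11])

```text
time: 5.08
eef_pos: [0.5494, -0.0014, 0.0884]
tcp_rot: [0.731, 0.683, -0.0, 0.002]
contact_force: [-1.7, -5.7, 3.3]
opening: 0.134
```

Emit:
send_rows(translation=[[-0.03,0.15,0],[0,0,0]], rotation=[[0,0,0],[0,0,0]], grip=[11,11])

```text
time: 5.32
eef_pos: [0.5496, -0.0015, 0.0883]
tcp_rot: [0.73, 0.683, -0.004, -0.004]
contact_force: [-14.2, -3.6, 13.8]
opening: 0.131
```

Emit:
send_rows(translation=[[0,0.1,0],[0,0,0]], rotation=[[0,0,0],[0,0,0]], grip=[11,11])

```text
time: 5.58
eef_pos: [0.5496, -0.0015, 0.0881]
tcp_rot: [0.73, 0.683, -0.007, -0.007]
contact_force: [-22.2, -3.6, 20.4]
opening: 0.133
```

Emit:
send_rows(translation=[[0,-0.2,0],[0,0,0],[0,0,-0.6],[0,0,-1],[0,0,-1]], rotation=[[0,0,0],[0,0,0],[0,0,0],[0,0,0],[0,0,0]], grip=[30,40,40,40,40])

```text
time: 6.2
eef_pos: [0.5501, -0.0008, 0.1675]
tcp_rot: [0.731, 0.683, 0.001, 0.001]
contact_force: [0.9, -0.1, 0.5]
opening: 0.47
```

Emit:
send_rows(translation=[[-0.7,-0.8,0],[-0.7,-0.8,0],[-0.6,-0.8,0],[-0.35,-0.75,0],[0,0,0]], rotation=[[0,0,0],[0,0,0],[0,0,0],[0,0,0],[0,0,0]], grip=[40,40,40,40,40])

```text
time: 6.82
eef_pos: [0.4503, -0.0653, 0.1665]
tcp_rot: [0.731, 0.682, 0.001, 0.001]
contact_force: [0.3, -0.2, -0.0]
opening: 0.468
```

Run:
```python
from h import *
import pickle
im,K,T=cam("wrist");pickle.dump((im,K,T),open("w2.pkl","wb"))
print(K.round(1).tolist(),T[:3,3].round(4),ctrl.get_state()["eef_pos"])
uv=proj(K,T,[[.458,.006,.068]])[0];print(uv)
u,v=uv.astype(int);x0,y0=max(u-60,0),max(v-45,0);print(x0,y0)
cv2.imwrite("pics/w2.png",cv2.resize(im[y0:y0+90,x0:x0+120],None,fx=6,fy=6,interpolation=cv2.INTER_CUBIC))
```

```text
[[308.8, 0.0, 285.7], [0.0, 308.8, 205.2], [0.0, 0.0, 1.0]] [0.455  0.0024 0.3086] [ 0.45103449 -0.06511617  0.16662303]
[288.76605926 113.32306313]
228 68
```

View pics/w2.png

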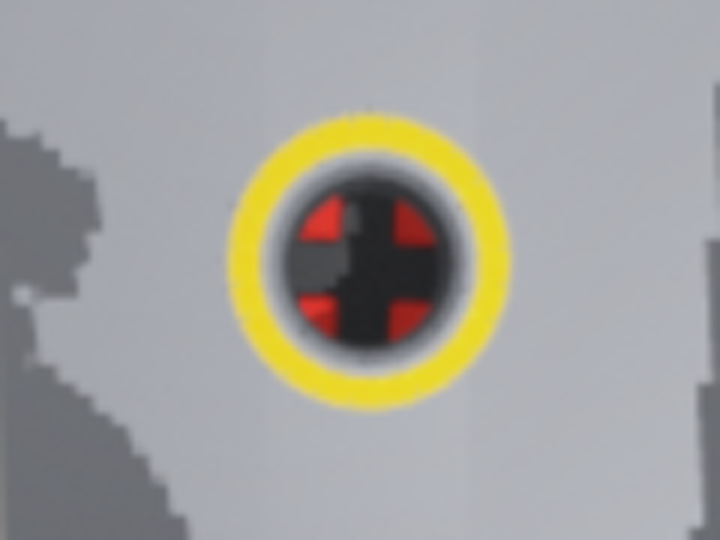

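The crop shows the yellow ring centred near crop (370,262), and the four red lugs with the cross of slots nearly square to the image, about 0.05 rad clockwise.

Run:
```python
from h import *
import pickle
im,K,T=pickle.load(open("w2.pkl","rb"));hsv=cv2.cvtColor(im,cv2.COLOR_BGR2HSV)
y=cv2.inRange(hsv,(22,120,120),(35,255,255));y[:85]=0;y[140:]=0;y[:,:260]=0;y[:,320:]=0
cs,_=cv2.findContours(y,cv2.RETR_EXTERNAL,cv2.CHAIN_APPROX_NONE);e=cv2.fitEllipse(max(cs,key=len));print(e,"hole",ray(K,T,e[0],.068).round(4))
rd=(cv2.inRange(hsv,(0,120,80),(8,255,255))|cv2.inRange(hsv,(172,120,80),(180,255,255)));rd[:85]=0;rd[140:]=0;rd[:,:260]=0;rd[:,320:]=0
n,l,st,ce=cv2.connectedComponentsWithStats(rd);print(st[1:,4],ce[1:])
# rectify lug plane and search angle by best cross fit
h=ray(K,T,e[0],.068)[:2]; px=.0001;N=220
g=(np.arange(N)-N/2)*px;X,Y=np.meshgrid(g+h[0],g+h[1]);P=np.stack([X.ravel(),Y.ravel(),np.full(X.size,.026)],1)
uv=proj(K,T,P).astype(np.float32).reshape(N,N,2);m=cv2.remap(im,uv[...,0],uv[...,1],cv2.INTER_CUBIC).astype(float)
red=np.clip(m[...,2]-m[...,1],0,None);best=[]
for a in np.arange(-.8,.8,.01):
  for dx in np.arange(-.003,.0031,.001):
    for dy in np.arange(-.003,.0031,.001):
      u=(X-h[0]-dx)*np.cos(a)+(Y-h[1]-dy)*np.sin(a);v=-(X-h[0]-dx)*np.sin(a)+(Y-h[1]-dy)*np.cos(a)
      s=(abs(u)<.004)|(abs(v)<.004);best.append((red[s].mean()-red[~s].mean(),a,dx,dy))
best.sort();print(np.round(best[:5],4))
```

```text
((289.0063781738281, 111.10519409179688), (45.571231842041016, 47.48353576660156), 1.4929941892623901) hole [0.4583 0.0076 0.068 ]
[38 36 32 33] [[281.60526316 104.5       ]
 [296.05555556 105.27777778]
 [280.96875    119.375     ]
 [295.3030303  120.15151515]]
[[-52.1115  -0.13     0.       0.    ]
 [-52.0707  -0.12     0.       0.    ]
 [-52.0265  -0.14     0.       0.    ]
 [-51.93    -0.11     0.       0.    ]
 [-51.7643  -0.15     0.       0.    ]]
```

Run:
```python
from h import *
plan([.515,-.236,.25],down(.165))
```

```text
rows 16 rot each [0.0, -0.0, 0.96]
[[-0.35, 0.16, -0.17], [-0.33, 0.19, -0.17], [-0.32, 0.21, -0.17], [-0.3, 0.24, -0.17], [-0.28, 0.26, -0.17]]
[[-0.25, 0.28, -0.17], [-0.23, 0.3, -0.17], [-0.2, 0.32, -0.17], [-0.17, 0.34, -0.17], [-0.15, 0.35, -0.17]]
[[-0.12, 0.36, -0.17], [-0.08, 0.37, -0.17], [-0.05, 0.38, -0.17], [-0.02, 0.38, -0.17], [0.01, 0.38, -0.17]]
[[0.04, 0.38, -0.17]]
```

Emit:
send_rows(translation=[[-0.35,0.16,-0.55],[-0.33,0.19,-0.55],[-0.32,0.21,-0.55],[-0.3,0.24,-0.55],[-0.28,0.26,-0.55]], rotation=[[0,0,0.96],[0,0,0.96],[0,0,0.96],[0,0,0.96],[0,0,0.96]], grip=[40,45,50,50,50])

```text
time: 7.5
eef_pos: [0.4717, -0.1188, 0.2492]
tcp_rot: [0.857, 0.515, 0.001, 0.0]
contact_force: [0.1, 0.1, -0.5]
opening: 0.586
```

Emit:
send_rows(translation=[[-0.25,0.28,0],[-0.23,0.3,0],[-0.2,0.32,0],[-0.17,0.34,0],[-0.15,0.35,0]], rotation=[[0,0,0.96],[0,0,0.96],[0,0,0.96],[0,0,0.96],[0,0,0.96]], grip=[50,50,50,50,50])

```text
time: 8.12
eef_pos: [0.4915, -0.172, 0.2485]
tcp_rot: [0.946, 0.326, 0.001, 0.0]
contact_force: [0.6, 0.3, -0.2]
opening: 0.583
```

Emit:
send_rows(translation=[[-0.12,0.36,0],[-0.08,0.37,0],[-0.05,0.38,0],[-0.02,0.38,0],[0.01,0.38,0]], rotation=[[0,0,0.96],[0,0,0.96],[0,0,0.96],[0,0,0.96],[0,0,0.96]], grip=[50,50,50,50,50])

```text
time: 8.75
eef_pos: [0.5116, -0.2255, 0.2484]
tcp_rot: [0.993, 0.122, 0.001, 0.0]
contact_force: [-1.0, -0.6, -0.6]
opening: 0.583
```

Emit:
send_rows(translation=[[0.04,0.38,0],[0,0,0],[0,0,0]], rotation=[[0,0,0.96],[0,0,0],[0,0,0]], grip=[50,50,50])

```text
time: 9.12
eef_pos: [0.5145, -0.2357, 0.2479]
tcp_rot: [0.997, 0.082, 0.0, -0.0]
contact_force: [0.5, -0.1, 0.1]
opening: 0.587
```

Run:
```python
from h import *
import pickle
im,K,T=cam("wrist");pickle.dump((im,K,T),open("w3.pkl","wb"));cv2.imwrite("pics/w3.png",im)
s=ctrl.get_state();print(s["eef_pos"],s["tcp_rot"],s["qpos"].round(2))
```

```text
[ 0.51434687 -0.23558966  0.24791659] [ 9.96634458e-01  8.19740242e-02  1.01976755e-04 -7.80774348e-05] [-0.61  0.03  1.83  0.    1.28  0.8 ]
```

View pics/w3.png

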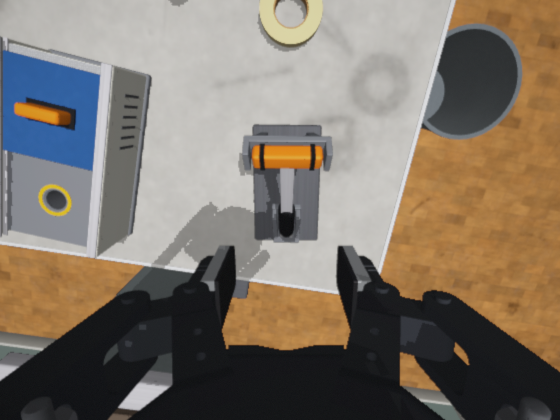

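The key lies in its rest with the bar at (288,157), spanning columns 249–326. The barrel end is near (287,222), the cheeks are just outside the bar, and the jaws line up with it.

Run:
```python
from h import *
import pickle
im,K,T=pickle.load(open("w3.pkl","rb"));hsv=cv2.cvtColor(im,cv2.COLOR_BGR2HSV)
m=cv2.inRange(hsv,(3,150,120),(20,255,255));m[:135]=0;m[180:]=0;m[:,:230]=0;m[:,345:]=0
r=cv2.minAreaRect(np.argwhere(m)[:,::-1].astype(np.float32));print(r)
for z in(.141,.148):print(z,[ray(K,T,q,z)[:2].round(4) for q in cv2.boxPoints(r)],ray(K,T,r[0],z).round(4))
print("cheek top corners .154",[ray(K,T,q,.154)[:2].round(4) for q in((243,136),(331,135),(242,173),(332,171))])
# model check: outline of bar at candidate pose
def mod(bx,by,yaw):
    kx=np.array([np.cos(yaw),np.sin(yaw),0])*.7071;ky=np.array([-np.sin(yaw),np.cos(yaw),0]);
    KX=kx-np.array([0,0,.7071]);KZ=kx+np.array([0,0,.7071]);b=np.array([bx,by,.141])
    P=[b+KX*sx*.007+KY*.028*sy+KZ*.008*sz for KY in[ky] for sx in(-1,1) for sy in(-1,1) for sz in(-1,1)]
    return cv2.minAreaRect(proj(K,T,P).astype(np.float32))
from scipy.optimize import minimize
bp=lambda r:np.array(sorted(cv2.boxPoints(r).tolist()))
f=lambda x:np.sum((bp(mod(*x))-bp(r))**2)
o=minimize(f,[.552,-.23,.165],method="Nelder-Mead");print(o.x.round(4),o.fun)
s=ctrl.get_state();yaw=o.x[2];u=np.array([np.cos(yaw),np.sin(yaw)])
g=o.x[:2]-u*.045*.7071;print("grasp xy",g,"z",.030+.112*.7071)
plan([g[0],g[1],.03+.112*.7071-.019],down(.165))
```

```text
((286.9425354003906, 156.8151397705078), (70.18946838378906, 22.93400001525879), 1.1691392660140991)
0.141 [array([ 0.5401, -0.2041]), array([ 0.5583, -0.202 ]), array([ 0.5663, -0.2572]), array([ 0.5482, -0.2604])] [ 0.5533 -0.2309  0.141 ]
0.148 [array([ 0.5413, -0.2047]), array([ 0.5589, -0.2027]), array([ 0.5667, -0.2563]), array([ 0.5492, -0.2594])] [ 0.5541 -0.2307  0.148 ]
cheek top corners .154 [array([ 0.5647, -0.1957]), array([ 0.5762, -0.2604]), array([ 0.5369, -0.1984]), array([ 0.5498, -0.2666])]
[ 0.5531 -0.2309  0.1451] 18.67078695492819
grasp xy [ 0.52159565 -0.2354821 ] z 0.10919519999999999
rows 6 rot each [-0.0, -0.0, -0.0]
[[0.04, 0.01, 0.88], [0.04, 0.01, 0.88], [0.04, 0.01, 0.88], [0.04, 0.01, 0.88], [0.04, 0.01, 0.88]]
[[0.04, 0.01, 0.88]]
```

Emit:
send_rows(translation=[[0.1,0,0.9],[0.1,0,0.9],[0.03,0,0.9],[0,0.02,0.9],[0,0,0.8]], rotation=[[0,0,0.1],[0,0,0],[0,0,0],[0,0,0],[0,0,0]], grip=[50,50,50,50,50])

```text
time: 9.8
eef_pos: [0.5209, -0.235, 0.115]
tcp_rot: [0.997, 0.077, -0.0, -0.0]
contact_force: [-0.9, -0.3, -0.9]
opening: 0.588
```

Emit:
send_rows(translation=[[0,0,0.4],[0,0,0.4],[0,0,0]], rotation=[[0,0,0],[0,0,0],[0,0,0]], grip=[50,50,50])

```text
time: 10.18
eef_pos: [0.5206, -0.2353, 0.0913]
tcp_rot: [0.997, 0.077, -0.0, -0.0]
contact_force: [-0.3, -0.6, 0.4]
opening: 0.581
```

Emit:
send_rows(translation=[[0,0,0],[0,0,0],[0,0,0],[0,0,0],[0,0,0]], rotation=[[0,0,0],[0,0,0],[0,0,0],[0,0,0],[0,0,0]], grip=[30,10,10,10,10], squeeze=60)

```text
time: 10.8
eef_pos: [0.5214, -0.2359, 0.0929]
tcp_rot: [0.997, 0.077, 0.001, 0.0]
contact_force: [-1.4, 0.0, 5.3]
opening: 0.132
```

Emit:
send_rows(translation=[[0,0,-0.2],[0,0,-0.3],[0,0,-0.4],[0,0,-0.4],[0,0,-0.4]], rotation=[[0,0,0],[0,0,0],[0,0,0],[0,0,0],[0,0,0]], grip=[10,10,10,10,10])

```text
time: 11.42
eef_pos: [0.521, -0.2357, 0.144]
tcp_rot: [0.997, 0.077, 0.0, 0.0]
contact_force: [0.6, -0.5, -1.0]
opening: 0.128
```

Emit:
send_rows(translation=[[0,0,-0.8],[0,0,-0.8],[0,0,-0.8],[0,0,-0.8],[0,0,0]], rotation=[[0,0,0],[0,0,0],[0,0,0],[0,0,0],[0,0,0]], grip=[10,10,10,10,10])

```text
time: 12.05
eef_pos: [0.522, -0.2364, 0.242]
tcp_rot: [0.997, 0.077, 0.002, 0.002]
contact_force: [0.1, 0.2, -0.0]
opening: 0.128
```

Run:
```python
from h import *
im,K,T=cam("wrist");cv2.imwrite("pics/w4.png",im)
s=ctrl.get_state();print(s["contact_force"].round(1),s["wrist_torque"].round(2))
# goal: vertical at hole pos back, yaw -.13
plan([.43,.0,.25],down(-.13))
```

```text
[ 0.2  0.4 -1.4] [-0.03 -0.03 -0.03]
rows 9 rot each [0.0, -0.0, 0.36]
[[-0.2, -0.91, -0.04], [-0.23, -0.91, -0.04], [-0.26, -0.9, -0.04], [-0.29, -0.89, -0.04], [-0.31, -0.88, -0.04]]
[[-0.34, -0.87, -0.04], [-0.37, -0.86, -0.04], [-0.4, -0.85, -0.04], [-0.42, -0.84, -0.04]]
```

View pics/w4.png

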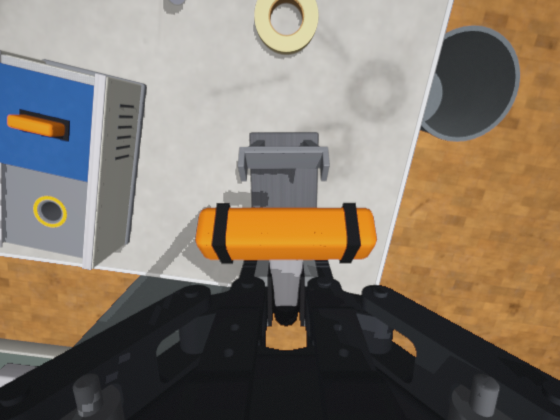

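The key is held. The bar is centred at about (287,233), the shank is between the pads and the rest is empty. Next I carry it to the hole while standing it up.

Run:
```python
from h import *
yaw=-.13;G=down(yaw)*R.from_euler('y',np.pi/4);hole=np.array([.4583,.0072])
zt=G.apply([0,0,1]);g=np.array([*hole,.068+.05+.112])+.019*zt;print(zt,g)
plan(g,G)
```

```text
[ 0.70114014 -0.09166518 -0.70710678] [0.47162166 0.00545836 0.21656497]
rows 9 rot each [-0.14, 0.99, 0.34]
[[-0.04, -0.91, 0.09], [-0.08, -0.91, 0.07], [-0.11, -0.91, 0.05], [-0.14, -0.9, 0.03], [-0.17, -0.9, 0.0]]
[[-0.2, -0.89, -0.02], [-0.22, -0.89, -0.05], [-0.24, -0.88, -0.08], [-0.26, -0.87, -0.12]]
```

Emit:
send_rows(translation=[[-0.04,-0.91,0.05],[-0.08,-0.91,0.05],[-0.11,-0.91,0.05],[-0.14,-0.9,0.03],[-0.17,-0.9,0.0]], rotation=[[-0.14,0.99,0.34],[-0.14,0.99,0.34],[-0.14,0.99,0.34],[-0.14,0.99,0.34],[-0.14,0.99,0.34]], grip=[10,10,10,10,10])

```text
time: 12.72
eef_pos: [0.4922, -0.1006, 0.2257]
tcp_rot: [0.976, 0.001, 0.216, 0.013]
contact_force: [1.2, 0.5, 0.1]
opening: 0.129
```

Emit:
send_rows(translation=[[-0.2,-0.89,-0.02],[-0.22,-0.89,-0.05],[-0.24,-0.88,-0.08],[-0.26,-0.87,-0.12],[0,0,0]], rotation=[[-0.14,0.99,0.34],[-0.14,0.99,0.34],[-0.14,0.99,0.34],[-0.14,0.99,0.34],[0,0,0]], grip=[10,10,10,10,10])

```text
time: 13.35
eef_pos: [0.4814, 0.0082, 0.2222]
tcp_rot: [0.924, -0.057, 0.377, 0.024]
contact_force: [1.8, 0.1, -0.3]
opening: 0.126
```

Emit:
send_rows(translation=[[0,0,0],[0,0,0]], rotation=[[0,0,0],[0,0,0]], grip=[10,10])

```text
time: 13.6
eef_pos: [0.4815, 0.0056, 0.2214]
tcp_rot: [0.924, -0.06, 0.376, 0.025]
contact_force: [-0.6, -0.3, -1.1]
opening: 0.126
```

Run:
```python
from h import *
import pickle
A={}
for n in("scene","wrist","top"): A[n]=cam(n)
pickle.dump(A,open("w5.pkl","wb"))
s=ctrl.get_state();print(s["eef_pos"],s["qpos"].round(2))
yaw=-.13;G=down(yaw)*R.from_euler('y',np.pi/4);print("rot err",np.degrees((R.from_quat(s["tcp_rot"]).inv()*G).as_rotvec()).round(2))
# canvas: scene crop + wrist
im,K,T=A["scene"];u,v=proj(K,T,[[.458,.007,.2]])[0].astype(int);print(u,v)
x0,y0=u-60,v-75;c=cv2.resize(im[y0:y0+150,x0:x0+100],None,fx=4,fy=4,interpolation=cv2.INTER_CUBIC);print(x0,y0)
w=cv2.resize(A["wrist"][0],(400,300));cv2.imwrite("pics/w5.png",np.hstack([c,np.vstack([w,np.zeros((300,400,3),np.uint8)])]))
```

```text
[0.4815506  0.00564316 0.22169113] [-0.24 -0.57  2.48  0.17  0.46  1.34]
rot err [0.04 0.7  0.02]
315 187
255 112
```

View pics/w5.png

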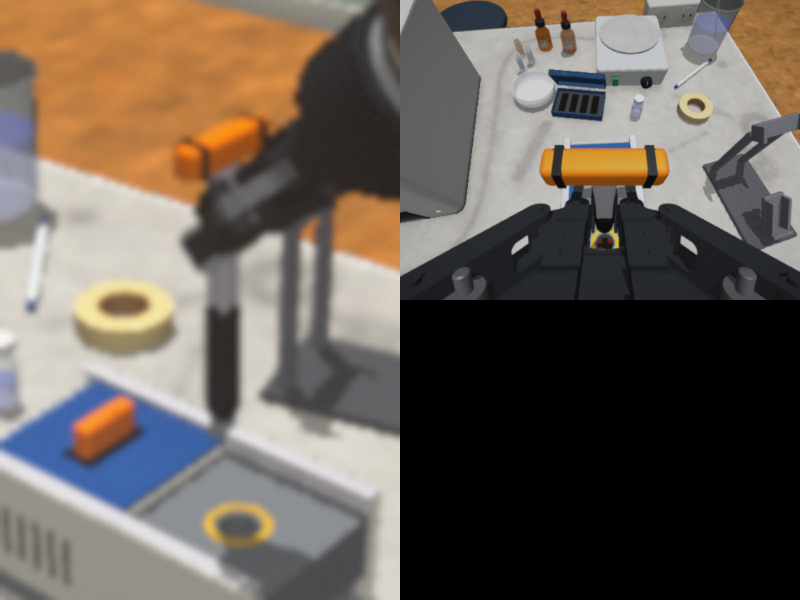

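The scene crop shows the key hanging upright, but short of the hole. Joint 3 is at its 2.48 limit, so a tilt from the robot side cannot reach (TCP x is 0.4815 where I need 0.4716). I'll bring it in from the far side instead: untilt, turn half a turn in the air, and tilt again.

Run:
```python
from h import *
plan([.48,.004,.27],down(-.13))
G=down(np.pi-.13)*R.from_euler('y',np.pi/4);zt=G.apply([0,0,1]);g=np.array([.4583,.0072,.068+.05+.112])+.019*zt;print(g)
plan(g,G,start=(np.array([.48,.004,.27]),down(np.pi-.13)))
```

```text
rows 9 rot each [0.0, -0.98, 0.0]
[[0.12, 0.01, -0.13], [0.11, 0.01, -0.14], [0.1, 0.01, -0.15], [0.08, 0.01, -0.16], [0.07, 0.01, -0.16]]
[[0.06, 0.01, -0.17], [0.04, 0.01, -0.17], [0.03, 0.01, -0.18], [0.01, 0.01, -0.18]]
[0.44497834 0.00894164 0.21656497]
rows 10 rot each [0.0, 0.9, 0.0]
[[0.12, 0.0, 0.18], [0.1, 0.0, 0.19], [0.09, 0.0, 0.19], [0.07, 0.0, 0.2], [0.06, 0.0, 0.21]]
[[0.04, 0.0, 0.21], [0.02, 0.0, 0.21], [0.01, 0.0, 0.21], [-0.01, 0.0, 0.21], [-0.03, 0.0, 0.21]]
```

Emit:
send_rows(translation=[[0.12,0.01,-0.13],[0.11,0.01,-0.14],[0.1,0.01,-0.15],[0.08,0.01,-0.16],[0.07,0.01,-0.16]], rotation=[[0,-0.98,0],[0,-0.98,0],[0,-0.98,0],[0,-0.98,0],[0,-0.98,0]], grip=[10,10,10,10,10])

```text
time: 14.38
eef_pos: [0.4808, 0.0045, 0.2492]
tcp_rot: [0.983, -0.064, 0.171, 0.011]
contact_force: [-0.7, -0.9, -0.7]
opening: 0.13
```

Emit:
send_rows(translation=[[0.06,0.01,-0.17],[0.04,0.01,-0.17],[0.03,0.01,-0.18],[0.01,0.01,-0.18],[0,0,0]], rotation=[[0,-0.98,0],[0,-0.98,0],[0,-0.98,0],[0,-0.98,0],[0,0,0]], grip=[10,10,10,10,10])

```text
time: 15.0
eef_pos: [0.4813, 0.0032, 0.2707]
tcp_rot: [0.998, -0.065, 0.003, 0.001]
contact_force: [0.6, 0.1, -1.4]
opening: 0.126
```

Emit:
send_rows(translation=[[0,0,0],[0,0,0],[0,0,0],[0,0,0],[0,0,0]], rotation=[[0,0,-1],[0,0,-1],[0,0,-1],[0,0,-1],[0,0,-1]], grip=[10,10,10,10,10])

```text
time: 15.62
eef_pos: [0.4798, 0.0038, 0.2702]
tcp_rot: [0.988, 0.154, 0.003, 0.001]
contact_force: [-0.3, 0.1, -0.8]
opening: 0.13
```

Emit:
send_rows(translation=[[0,0,0],[0,0,0],[0,0,0],[0,0,0],[0,0,0]], rotation=[[0,0,-1],[0,0,-1],[0,0,-1],[0,0,-1],[0,0,-1]], grip=[10,10,10,10,10])

```text
time: 16.25
eef_pos: [0.4798, 0.0038, 0.2702]
tcp_rot: [0.931, 0.365, 0.003, 0.002]
contact_force: [1.0, 0.0, -1.4]
opening: 0.131
```

Emit:
send_rows(translation=[[0,0,0],[0,0,0],[0,0,0],[0,0,0],[0,0,0]], rotation=[[0,0,-1],[0,0,-1],[0,0,-1],[0,0,-1],[0,0,-1]], grip=[10,10,10,10,10])

```text
time: 16.88
eef_pos: [0.4798, 0.0039, 0.2701]
tcp_rot: [0.83, 0.557, 0.002, 0.002]
contact_force: [0.1, -0.8, -1.2]
opening: 0.13
```

Emit:
send_rows(translation=[[0,0,0],[0,0,0],[0,0,0],[0,0,0],[0,0,0]], rotation=[[0,0,-1],[0,0,-1],[0,0,-1],[0,0,-1],[0,0,-1]], grip=[10,10,10,10,10])

```text
time: 17.5
eef_pos: [0.4798, 0.0038, 0.2701]
tcp_rot: [0.69, 0.724, 0.002, 0.003]
contact_force: [0.5, -0.1, -1.1]
opening: 0.131
```

Emit:
send_rows(translation=[[0,0,0],[0,0,0],[0,0,0],[0,0,0],[0,0,0]], rotation=[[0,0,-1],[0,0,-1],[0,0,-1],[0,0,-1],[0,0,-1]], grip=[10,10,10,10,10])

```text
time: 18.12
eef_pos: [0.4798, 0.0038, 0.2701]
tcp_rot: [0.517, 0.856, 0.001, 0.003]
contact_force: [0.3, 0.4, -0.9]
opening: 0.127
```

Emit:
send_rows(translation=[[0,0,0],[0,0,0],[0,0,0],[0,0,0],[0,0,0]], rotation=[[0,0,-1],[0,0,-1],[0,0,-1],[0,0,-1],[0,0,-1]], grip=[10,10,10,10,10])

```text
time: 18.75
eef_pos: [0.4798, 0.0038, 0.2702]
tcp_rot: [0.319, 0.948, 0.0, 0.003]
contact_force: [-0.1, 0.6, -1.4]
opening: 0.131
```

Emit:
send_rows(translation=[[0,0,0],[0,0,0],[0,0,0],[0,0,0],[0,0,0]], rotation=[[0,0,-1],[0,0,-1],[0,0,-1],[0,0,-1],[0,0,-1]], grip=[10,10,10,10,10])

```text
time: 19.38
eef_pos: [0.4798, 0.0039, 0.2701]
tcp_rot: [0.107, 0.994, -0.0, 0.003]
contact_force: [-0.8, 1.5, -0.1]
opening: 0.133
```

Run:
```python
from h import *
s=ctrl.get_state();print(s["eef_pos"],s["qpos"].round(2),R.from_quat(s["tcp_rot"]).as_euler("ZYX"))
G=down(np.pi-.13)*R.from_euler('y',np.pi/4);zt=G.apply([0,0,1]);g=np.array([.4583,.0072,.068+.05+.112])+.019*zt;print(g)
plan(g,G)
```

```text
[0.47975808 0.00385759 0.27012243] [-0.2  -0.19  2.   -0.    1.33 -1.56] [ 2.92812002  0.00598391 -3.1414671 ]
[0.44497834 0.00894164 0.21656497]
rows 10 rot each [0.04, 0.91, -0.09]
[[0.12, -0.01, 0.18], [0.1, -0.01, 0.19], [0.09, -0.01, 0.19], [0.07, -0.0, 0.2], [0.06, -0.0, 0.21]]
[[0.04, -0.0, 0.21], [0.02, -0.0, 0.21], [0.01, 0.0, 0.21], [-0.01, 0.0, 0.21], [-0.03, 0.0, 0.21]]
```

Emit:
send_rows(translation=[[0.12,-0.01,0.18],[0.1,-0.01,0.19],[0.09,-0.01,0.19],[0.07,0,0.2],[0.06,0,0.21]], rotation=[[0.04,0.91,-0.09],[0.04,0.91,-0.09],[0.04,0.91,-0.09],[0.04,0.91,-0.09],[0.04,0.91,-0.09]], grip=[10,10,10,10,10])

```text
time: 20.0
eef_pos: [0.4624, 0.0063, 0.2433]
tcp_rot: [0.086, 0.977, 0.012, -0.195]
contact_force: [0.1, 0.3, -1.1]
opening: 0.129
```

Emit:
send_rows(translation=[[0.04,0,0.21],[0.02,0,0.21],[0.01,0,0.21],[-0.01,0,0.21],[-0.03,0,0.21]], rotation=[[0.04,0.91,-0.09],[0.04,0.91,-0.09],[0.04,0.91,-0.09],[0.04,0.91,-0.09],[0.04,0.91,-0.09]], grip=[10,10,10,10,10])

```text
time: 20.62
eef_pos: [0.4453, 0.0087, 0.2167]
tcp_rot: [0.062, 0.921, 0.025, -0.384]
contact_force: [-0.0, 0.8, -0.6]
opening: 0.127
```

Emit:
send_rows(translation=[[0,0,0],[0,0,0]], rotation=[[0,0,0],[0,0,0]], grip=[10,10])

```text
time: 20.88
eef_pos: [0.4457, 0.0088, 0.2176]
tcp_rot: [0.062, 0.921, 0.024, -0.383]
contact_force: [-0.1, -0.1, -1.0]
opening: 0.13
```

Run:
```python
from h import *
import pickle
A={}
for n in("scene","wrist"): A[n]=cam(n)
pickle.dump(A,open("w6.pkl","wb"))
s=ctrl.get_state();print(s["eef_pos"],s["qpos"].round(2))
G=down(np.pi-.13)*R.from_euler('y',np.pi/4);print("rot err",np.degrees((R.from_quat(s["tcp_rot"]).inv()*G).as_rotvec()).round(2))
im,K,T=A["scene"];u,v=proj(K,T,[[.458,.007,.16]])[0].astype(int)
x0,y0=u-50,v-75;c=cv2.resize(im[y0:y0+150,x0:x0+100],None,fx=4,fy=4,interpolation=cv2.INTER_CUBIC);print(x0,y0)
w,Kw,Tw=A["wrist"];print("proj hole, tip, bar",proj(Kw,Tw,[[.4583,.0072,.068],[.4583,.0072,.118],[.4583,.0072,.275]]),"scene",proj(K,T,[[.4583,.0072,.068],[.4583,.0072,.118],[.4583,.0072,.275]]))
w=cv2.resize(w,(400,300));cr=cv2.resize(A["wrist"][0][230:380,180:380],(400,300),interpolation=cv2.INTER_CUBIC)
cv2.imwrite("pics/w6.png",np.hstack([c,np.vstack([w,cr])]))
```

```text
[0.44588517 0.00881264 0.21812646] [-0.19  0.25  1.78 -0.04  1.89 -1.62]
rot err [-0.   -0.06 -0.21]
264 130
proj hole, tip, bar [[286.70493303 328.06237147]
 [286.82354586 318.68773332]
 [287.86962869 236.00993358]] scene [[314.00061645 243.03280828]
 [314.4320667  223.09435242]
 [315.96775012 152.12636489]]
```

View pics/w6.png

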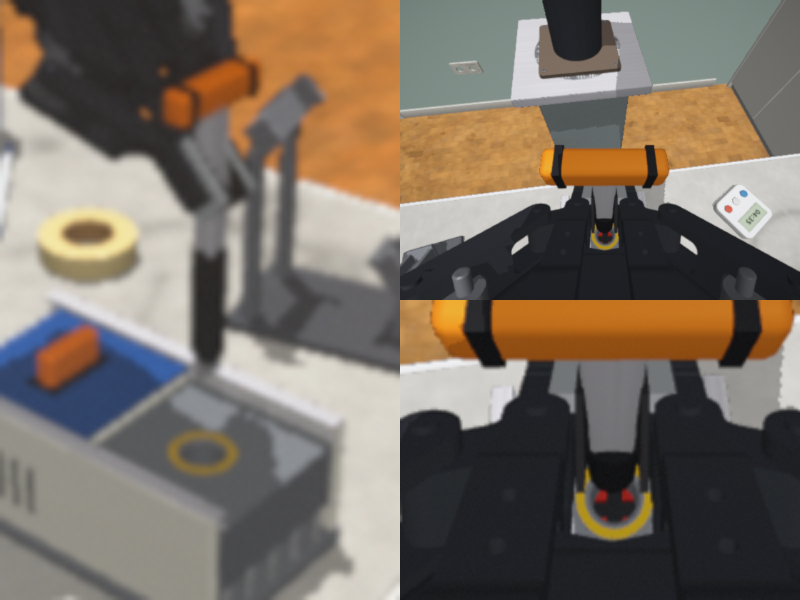

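The key hangs upright over the ring. In the scene view the tip is at about (315.7,221) and the ring at (314.5,243), which is within about 1.5 mm; in the wrist view it is centred sideways. I'll lower it while watching the force.

Emit:
send_rows(translation=[[-0.4,0,0.4],[-0.4,0,0.4],[-0.2,0,0.2],[0,0,0]], rotation=[[0,0,0],[0,0,0],[0,0,0],[0,0,0]], grip=[10,10,10,10])

```text
time: 21.48
eef_pos: [0.4449, 0.0089, 0.1739]
tcp_rot: [0.062, 0.921, 0.024, -0.385]
contact_force: [0.9, 0.3, 0.4]
opening: 0.129
```

Emit:
send_rows(translation=[[-0.12,0,0.12],[-0.12,0,0.12],[0,0,0]], rotation=[[0,0,0],[0,0,0],[0,0,0]], grip=[10,10,10])

```text
time: 21.85
eef_pos: [0.4454, 0.0088, 0.1646]
tcp_rot: [0.062, 0.921, 0.024, -0.384]
contact_force: [-0.1, -0.3, -0.2]
opening: 0.133
```

Emit:
send_rows(translation=[[-0.12,0,0.12],[-0.12,0,0.12],[0,0,0]], rotation=[[0,0,0],[0,0,0],[0,0,0]], grip=[10,10,10])

```text
time: 22.22
eef_pos: [0.4452, 0.0088, 0.1542]
tcp_rot: [0.062, 0.921, 0.024, -0.384]
contact_force: [-0.0, -0.9, -1.3]
opening: 0.126
```

Emit:
send_rows(translation=[[-0.1,0,0.1],[-0.1,0,0.1],[0,0,0]], rotation=[[0,0,0],[0,0,0],[0,0,0]], grip=[10,10,10])

```text
time: 22.6
eef_pos: [0.4453, 0.0088, 0.1458]
tcp_rot: [0.062, 0.921, 0.024, -0.384]
contact_force: [0.9, -0.1, -0.4]
opening: 0.131
```

Emit:
send_rows(translation=[[-0.1,0,0.1],[-0.1,0,0.1],[0,0,0]], rotation=[[0,0,0],[0,0,0],[0,0,0]], grip=[10,10,10])

```text
time: 22.98
eef_pos: [0.4453, 0.0088, 0.1373]
tcp_rot: [0.062, 0.921, 0.024, -0.384]
contact_force: [0.9, 0.1, -0.4]
opening: 0.13
```

Emit:
send_rows(translation=[[-0.1,0,0.1],[-0.08,0,0.08],[0,0,0]], rotation=[[0,0,0],[0,0,0],[0,0,0]], grip=[10,10,10])

```text
time: 23.35
eef_pos: [0.4453, 0.0087, 0.1297]
tcp_rot: [0.062, 0.921, 0.024, -0.384]
contact_force: [0.1, 0.2, -0.9]
opening: 0.133
```

Emit:
send_rows(translation=[[-0.08,0,0.08],[-0.08,0,0.08],[0,0,0]], rotation=[[0,0,0],[0,0,0],[0,0,0]], grip=[10,10,10])

```text
time: 23.72
eef_pos: [0.4453, 0.0087, 0.123]
tcp_rot: [0.062, 0.921, 0.024, -0.384]
contact_force: [-0.3, -0.1, -0.2]
opening: 0.13
```

Emit:
send_rows(translation=[[-0.08,0,0.08],[-0.06,0,0.06],[0,0,0]], rotation=[[0,0,0],[0,0,0],[0,0,0]], grip=[10,10,10])

```text
time: 24.1
eef_pos: [0.4453, 0.0087, 0.1171]
tcp_rot: [0.062, 0.921, 0.024, -0.384]
contact_force: [0.7, 0.2, -0.6]
opening: 0.129
```

Emit:
send_rows(translation=[[0,0,0],[0,0,0],[0,0,0],[0,0,0]], rotation=[[0,0,0],[0,0,0],[0,0,0],[0,0,0]], grip=[20,40,40,40], squeeze=20)

```text
time: 24.6
eef_pos: [0.4453, 0.0087, 0.1175]
tcp_rot: [0.062, 0.921, 0.024, -0.384]
contact_force: [-0.2, -1.6, -0.3]
opening: 0.473
```

Emit:
send_rows(translation=[[0,0,-0.3],[0,0,-0.7],[0,0,-1],[0,0,-1],[0,0,-1]], rotation=[[0,0,0],[0,0,0],[0,0,0],[0,0,0],[0,0,0]], grip=[40,40,40,40,40])

```text
time: 25.22
eef_pos: [0.5308, -0.0025, 0.2031]
tcp_rot: [0.062, 0.921, 0.024, -0.383]
contact_force: [-0.6, 0.7, -0.2]
opening: 0.47
```

Run:
```python
from h import *
import pickle
im,K,T=cam("scene");w,Kw,Tw=cam("wrist");tp,Kt,Tt=cam("top");pickle.dump([(im,K,T),(w,Kw,Tw),(tp,Kt,Tt)],open("w7.pkl","wb"))
print(ctrl.get_state()["eef_pos"],ctrl.get_state()["qpos"].round(2))
x0,y0=264,130;c=cv2.resize(im[y0:y0+150,x0:x0+100],None,fx=4,fy=4,interpolation=cv2.INTER_CUBIC)
cv2.imwrite("pics/w7.png",np.hstack([c,np.vstack([cv2.resize(w,(400,300)),cv2.resize(tp[205:280,240:340],(400,300),interpolation=cv2.INTER_CUBIC)])]))
print("pred bar scene",proj(K,T,[[.4583,.0072,.173],[.4583,.0072,.068]]),"wrist",proj(Kw,Tw,[[.4583,.0072,.173],[.4583,.0072,.181]]))
```

```text
[ 0.53112378 -0.0026571   0.2030941 ] [-0.18  0.44  1.57 -0.04  1.92 -1.61]
pred bar scene [[314.93682763 199.76801662]
 [314.00061645 243.03280828]] wrist [[287.19467104 172.34664259]
 [287.22700216 165.68274944]]
```

View pics/w7.png

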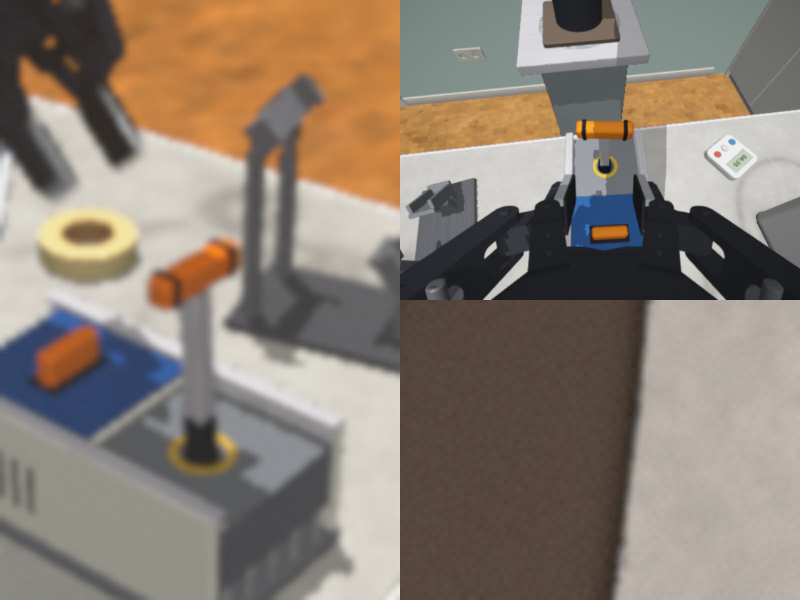

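The key stands in the ring, with the bar at scene (313,198) and wrist (287,182). It leans slightly away from the robot. The shutter is still open.

Run:
```python
from h import *
import pickle
from scipy.optimize import least_squares
A=pickle.load(open("w7.pkl","rb"));obs=[]
for (im,K,T),(x0,y0,x1,y1) in zip(A[:2],((295,185,330,210),(235,155,335,205))):
    hsv=cv2.cvtColor(im,cv2.COLOR_BGR2HSV);m=cv2.inRange(hsv,(2,140,80),(20,255,255));k=np.zeros_like(m);k[y0:y1,x0:x1]=m[y0:y1,x0:x1]
    r=cv2.minAreaRect(np.argwhere(k)[:,::-1].astype(np.float32));print(r);obs.append(r[0])
f=lambda p:np.concatenate([(proj(K,T,[p])[0]-o) for (im,K,T),o in zip(A[:2],obs)])
o=least_squares(f,[.458,.007,.173]);print("bar",o.x.round(4),o.fun.round(2))
up=down(np.pi-.13)
plan([.50,.002,.29],up)
plan([.46,.007,.27],down(np.pi/2-.13),start=(np.array([.50,.002,.29]),up))
```

```text
((312.0171813964844, 198.02793884277344), (7.795950412750244, 23.322336196899414), 58.392494201660156)
((290.0, 174.5), (39.0, 88.0), 90.0)
bar [0.463  0.0086 0.1766] [ 0.52 -0.23  0.16  0.13]
rows 10 rot each [-0.0, -0.9, -0.0]
[[0.28, 0.0, -0.13], [0.27, 0.0, -0.15], [0.26, 0.0, -0.17], [0.24, 0.0, -0.19], [0.22, 0.0, -0.21]]
[[0.21, 0.0, -0.23], [0.19, 0.0, -0.24], [0.17, 0.0, -0.26], [0.15, 0.0, -0.27], [0.13, 0.0, -0.28]]
rows 18 rot each [0.0, -0.0, 1.0]
[[0.07, -0.0, 0.04], [0.07, -0.01, 0.04], [0.07, -0.01, 0.04], [0.07, -0.02, 0.04], [0.07, -0.03, 0.04]]
[[0.07, -0.03, 0.04], [0.06, -0.04, 0.04], [0.06, -0.04, 0.04], [0.06, -0.05, 0.04], [0.05, -0.05, 0.04]]
[[0.05, -0.06, 0.04], [0.04, -0.06, 0.04], [0.04, -0.06, 0.04], [0.03, -0.07, 0.04], [0.03, -0.07, 0.04]]
[[0.02, -0.07, 0.04], [0.01, -0.07, 0.04], [0.01, -0.07, 0.04]]
```

Emit:
send_rows(translation=[[0.3,0,-0.4],[0.3,0,-0.4],[0.3,0,-0.2],[0.2,0,-0.19],[0.2,0,-0.2]], rotation=[[0,-0.9,0],[0,-0.9,0],[0,-0.9,0],[0,-0.9,0],[0,-0.9,0]], grip=[40,40,40,40,40])

```text
time: 26.0
eef_pos: [0.5233, -0.0013, 0.2568]
tcp_rot: [0.065, 0.978, 0.012, -0.197]
contact_force: [-0.2, 0.1, 1.1]
opening: 0.468
```

Emit:
send_rows(translation=[[0.2,0,-0.2],[0.2,0,-0.2],[0.2,0,-0.2],[0.2,0,-0.2],[0.2,0,-0.2]], rotation=[[0,-0.9,0],[0,-0.9,0],[0,-0.9,0],[0,-0.9,0],[0,-0.9,0]], grip=[40,40,40,40,40])

```text
time: 26.62
eef_pos: [0.5016, 0.0018, 0.2926]
tcp_rot: [0.066, 0.998, -0.001, -0.002]
contact_force: [-0.1, 0.3, 0.1]
opening: 0.468
```

Emit:
send_rows(translation=[[0,0,0],[0,0,0],[0,0,0],[0,0,0],[0,0,0]], rotation=[[0,0,1],[0,0,1],[0,0,1],[0,0,1],[0,0,1]], grip=[40,40,40,40,40])

```text
time: 27.25
eef_pos: [0.5016, 0.0017, 0.2921]
tcp_rot: [0.282, 0.959, -0.002, -0.003]
contact_force: [1.0, -0.2, -0.1]
opening: 0.469
```

Emit:
send_rows(translation=[[0,0,0],[0,0,0],[0,0,0],[0,0,0],[0,0,0]], rotation=[[0,0,1],[0,0,1],[0,0,1],[0,0,1],[0,0,1]], grip=[40,40,40,40,40])

```text
time: 27.88
eef_pos: [0.5016, 0.0018, 0.2921]
tcp_rot: [0.483, 0.876, -0.002, -0.003]
contact_force: [0.5, 0.3, 0.6]
opening: 0.467
```

Emit:
send_rows(translation=[[0,0,0],[0,0,0],[0,0,0],[0,0,0],[0,0,0]], rotation=[[0,0,1],[0,0,1],[0,0,1],[0,0,1],[0,0,1]], grip=[40,40,40,40,40])

```text
time: 28.5
eef_pos: [0.5016, 0.0017, 0.2921]
tcp_rot: [0.661, 0.75, -0.003, -0.002]
contact_force: [-0.7, -0.6, 1.2]
opening: 0.466
```

Emit:
send_rows(translation=[[0,0,0],[0,0,0],[0,0,0],[0,0,0]], rotation=[[0,0,1],[0,0,1],[0,0,1],[0,0,0]], grip=[40,40,40,40])

```text
time: 29.0
eef_pos: [0.5018, 0.0017, 0.2924]
tcp_rot: [0.752, 0.659, -0.003, -0.002]
contact_force: [0.4, -0.2, -0.3]
opening: 0.465
```

Run:
```python
from h import *
import pickle
A=[cam("wrist"),cam("scene")];pickle.dump(A,open("w8.pkl","wb"));w,K,T=A[0]
s=ctrl.get_state();print(s["eef_pos"],s["qpos"].round(2),R.from_quat(s["tcp_rot"]).as_euler("ZYX"))
cv2.imwrite("pics/w8.png",w);print(proj(K,T,[[.463,.0086,.1766],[.4583,.0072,.068]]))
from scipy.optimize import least_squares
hsv=cv2.cvtColor(w,cv2.COLOR_BGR2HSV);m=cv2.inRange(hsv,(2,140,80),(20,255,255))
n,l,st,ce=cv2.connectedComponentsWithStats(m);print([(st[i].tolist(),ce[i].round(1).tolist()) for i in range(1,n) if st[i,4]>150])
```

```text
[0.50223248 0.00162531 0.29299074] [-0.2  -0.14  1.92 -0.    1.37 -0.07] [ 1.43979732e+00  2.48657239e-03 -3.13626364e+00]
[[240.53211822 197.89051349]
 [250.20905303 176.98822826]]
[([0, 0, 168, 120, 17026], [79.8, 56.1]), ([323, 158, 13, 37, 313], [328.5, 175.8]), ([236, 167, 18, 11, 152], [244.5, 172.2]), ([237, 181, 17, 42, 558], [244.6, 199.7]), ([78, 198, 128, 127, 9126], [144.5, 258.2]), ([118, 337, 18, 25, 202], [126.5, 349.2]), ([117, 351, 65, 69, 1235], [154.8, 386.8]), ([395, 378, 61, 42, 776], [425.0, 396.5])]
```

View pics/w8.png

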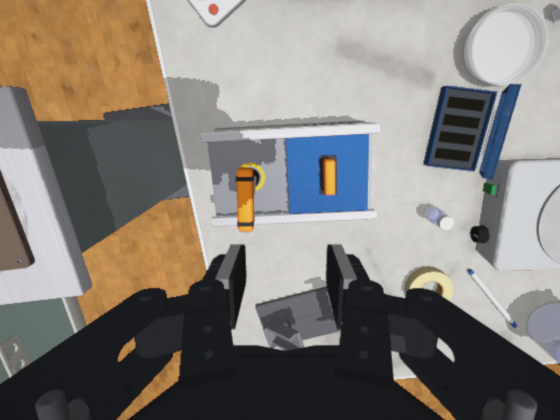

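The wrist view from above shows the bar at (245,198), square to the jaws. The shutter is open and its tab is at (329,176).

Run:
```python
from h import *
import pickle
w,K,T=pickle.load(open("w8.pkl","rb"))[0]
for z in(.178,.186):print(ray(K,T,(245.2,198.5),z).round(4),[ray(K,T,q,z)[:2].round(4) for q in((237,199),(254,199),(245.5,167),(244.5,232))])
b=ray(K,T,(245.2,198.5),.181)
plan([b[0],b[1],.158],down(np.pi/2-.13))
```

```text
[0.4672 0.0079 0.178 ] [array([0.4601, 0.0084]), array([0.4746, 0.0065]), array([0.4719, 0.0346]), array([ 0.4614, -0.0223])]
[0.4686 0.0098 0.186 ] [array([0.4617, 0.0102]), array([0.4757, 0.0084]), array([0.4732, 0.0357]), array([ 0.463 , -0.0194])]
rows 5 rot each [-0.01, 0.01, -0.0]
[[0.02, -0.23, 0.9], [0.02, -0.23, 0.9], [0.02, -0.23, 0.9], [0.02, -0.23, 0.9], [0.02, -0.23, 0.9]]
```

Emit:
send_rows(translation=[[0.05,-0.6,0],[0.05,-0.55,0],[0,0,0.9],[0,0,0.9],[0,0,0.9]], rotation=[[0,0,0.2],[0,0,0.2],[0,0,0],[0,0,0],[0,0,0]], grip=[40,40,40,40,40])

```text
time: 29.72
eef_pos: [0.4685, 0.0092, 0.2121]
tcp_rot: [0.763, 0.646, -0.002, -0.0]
contact_force: [0.4, -0.2, 0.6]
opening: 0.469
```

Emit:
send_rows(translation=[[0,0,0.7],[0,0,0.6],[0,0,0.5],[0,0,0]], rotation=[[0,0,0],[0,0,0],[0,0,0],[0,0,0]], grip=[40,40,40,40])

```text
time: 30.22
eef_pos: [0.4678, 0.0091, 0.1578]
tcp_rot: [0.764, 0.646, -0.003, -0.002]
contact_force: [0.3, -0.1, 0.0]
opening: 0.466
```

Emit:
send_rows(translation=[[0,0,0],[0,0,0],[0,0,0],[0,0,0]], rotation=[[0,0,0],[0,0,0],[0,0,0],[0,0,0]], grip=[25,12,12,12], squeeze=20)

```text
time: 30.72
eef_pos: [0.4687, 0.0091, 0.1601]
tcp_rot: [0.764, 0.646, -0.002, -0.001]
contact_force: [-3.0, 1.0, 5.5]
opening: 0.167
```

Emit:
send_rows(translation=[[0,-0.15,0],[0,0,0]], rotation=[[0,0,0],[0,0,0]], grip=[12,12])

```text
time: 30.98
eef_pos: [0.4652, 0.0095, 0.1603]
tcp_rot: [0.764, 0.646, -0.001, 0.001]
contact_force: [-0.7, 0.1, 4.1]
opening: 0.165
```

Emit:
send_rows(translation=[[0,-0.12,0],[0,0,0]], rotation=[[0,0,0],[0,0,0]], grip=[12,12])

```text
time: 31.22
eef_pos: [0.4616, 0.0101, 0.1602]
tcp_rot: [0.764, 0.646, -0.001, 0.001]
contact_force: [0.4, 0.9, 5.7]
opening: 0.165
```

Run:
```python
from h import *
s=ctrl.get_state();print(s["eef_pos"],s["contact_force"].round(1),s["wrist_torque"].round(2),s["opening"])
```

```text
[0.46159647 0.01010567 0.16021476] [0.4 0.9 5.7] [0.05 0.11 0.01] 0.16549440132769946
```

Emit:
send_rows(translation=[[-0.08,-0.08,0],[0,0,0]], rotation=[[0,0,0],[0,0,0]], grip=[12,12])

```text
time: 31.48
eef_pos: [0.4588, 0.0084, 0.1602]
tcp_rot: [0.764, 0.645, -0.001, 0.0]
contact_force: [-0.0, 0.4, 6.0]
opening: 0.161
```

Emit:
send_rows(translation=[[0,0,0],[0,0,0],[0,0,0],[0,0,0]], rotation=[[0,0,0.7],[0,0,0.7],[0,0,0.7],[0,0,0]], grip=[12,12,12,12])

```text
time: 31.98
eef_pos: [0.4592, 0.0082, 0.1602]
tcp_rot: [0.82, 0.573, -0.001, 0.001]
contact_force: [0.1, 0.3, 5.5]
opening: 0.16
```

Run:
```python
from h import *
s=ctrl.get_state();print(s["eef_pos"],s["contact_force"].round(1),s["wrist_torque"].round(2),s["opening"])
```

```text
[0.45921066 0.00822021 0.16019528] [0.1 0.3 5.5] [ 0.15 -0.26 -0.03] 0.15988139340200774
```

Emit:
send_rows(translation=[[0,0,0],[0,0,0],[0,0,0],[0,0,0]], rotation=[[0,0,0.7],[0,0,0.7],[0,0,0.7],[0,0,0]], grip=[12,12,12,12])

```text
time: 32.48
eef_pos: [0.4593, 0.0081, 0.1602]
tcp_rot: [0.868, 0.496, -0.001, 0.001]
contact_force: [0.5, -0.3, 4.7]
opening: 0.161
```

Run:
```python
from h import *
import pickle
for i in range(3):
    s=ctrl.get_state();print(s["eef_pos"],s["contact_force"].round(1),s["wrist_torque"].round(2),s["opening"]);A=cam("wrist")
w,K,T=A;pickle.dump(A,open("w9.pkl","wb"));print(K[0,0],proj(K,T,[[.4583,.0072,.068],[.4583,.0072,.173]]))
cv2.imwrite("pics/w9.png",w)
```

```text
[0.45927903 0.00811557 0.16019243] [ 0.5 -0.3  4.7] [-0.01 -0.3   0.08] 0.16079929925892125
[0.45925599 0.00811693 0.16016759] [1.  0.3 4.8] [ 0.07 -0.34  0.06] 0.1580733035439788
[0.45924902 0.00811358 0.16017323] [1.5 0.9 5. ] [ 0.06 -0.34  0.01] 0.15283870543265374
308.7583351596277 [[284.39813565 209.32586864]
 [283.63042961 273.88618552]]
```

View pics/w9.png

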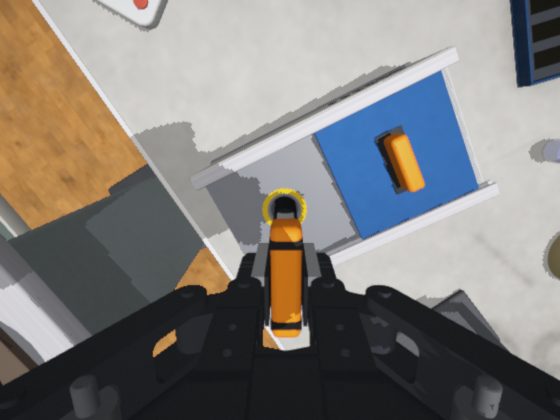

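The wrist view shows the bar (286,278) gripped and turned with the jaws, and the barrel sitting in the ring at (285,208). I'll keep turning clockwise.

Emit:
send_rows(translation=[[0,0,0],[0,0,0],[0,0,0],[0,0,0],[0,0,0]], rotation=[[0,0,0.8],[0,0,0.8],[0,0,0.8],[0,0,0.8],[0,0,0.8]], grip=[12,12,12,12,12])

```text
time: 33.25
eef_pos: [0.4592, 0.0078, 0.1602]
tcp_rot: [0.942, 0.337, -0.001, 0.002]
contact_force: [1.3, -1.0, 5.3]
opening: 0.157
```

Emit:
send_rows(translation=[[0,0,0],[0,0,0],[0,0,0],[0,0,0],[0,0,0]], rotation=[[0,0,0.8],[0,0,0.8],[0,0,0.8],[0,0,0.8],[0,0,0]], grip=[12,12,12,12,12])

```text
time: 33.88
eef_pos: [0.4591, 0.0077, 0.1601]
tcp_rot: [0.979, 0.204, -0.001, 0.002]
contact_force: [1.3, -1.9, 4.8]
opening: 0.155
```

Run:
```python
from h import *
for i in range(3):
    s=ctrl.get_state();print(s["eef_pos"],s["contact_force"].round(1),s["wrist_torque"].round(2),s["opening"]);cam("top")
print(R.from_quat(s["tcp_rot"]).as_euler("ZYX"))
```

```text
[0.45908893 0.0077219  0.160146  ] [ 1.3 -1.9  4.8] [-0.24 -0.23  0.07] 0.1554976220008472
[0.45908159 0.00772518 0.16014287] [ 0.3 -0.9  5.2] [-0.22 -0.22  0.04] 0.16010440014350985
[0.45904987 0.00774758 0.1601138 ] [ 0.6 -1.   4.9] [-0.25 -0.25  0.05] 0.16020872514900536
[4.10276029e-01 1.91405678e-03 3.13811337e+00]
```

Emit:
send_rows(translation=[[0,0,0],[0,0,0],[0,0,0]], rotation=[[0,0,0.8],[0,0,0.8],[0,0,0]], grip=[12,12,12])

```text
time: 34.4
eef_pos: [0.459, 0.0076, 0.1601]
tcp_rot: [0.991, 0.135, -0.001, 0.002]
contact_force: [0.3, -0.9, 4.8]
opening: 0.161
```

```bash
cat > t.py <<'E'
from h import *
for i in range(3):
    s=ctrl.get_state();print(s["eef_pos"].round(4),s["contact_force"].round(1),s["wrist_torque"].round(2),round(s["opening"],3));cam("top")
print("yaw",R.from_quat(s["tcp_rot"]).as_euler("ZYX")[0])
E
python3 t.py
```

```text
[0.459  0.0076 0.1601] [ 0.3 -0.9  4.8] [-0.3  -0.19  0.07] 0.161
[0.459  0.0076 0.1602] [ 1.4 -1.1  5.4] [-0.23 -0.21 -0.03] 0.158
[0.459  0.0076 0.1601] [ 0.6 -0.9  5.2] [-0.24 -0.19  0.02] 0.157
yaw 0.27066199670980273
```

Emit:
send_rows(translation=[[0,0,0],[0,0,0]], rotation=[[0,0,0.7],[0,0,0]], grip=[12,12])

```text
time: 34.8
eef_pos: [0.459, 0.0076, 0.1601]
tcp_rot: [0.995, 0.104, -0.001, 0.002]
contact_force: [0.6, -0.6, 5.1]
opening: 0.159
```

```bash
python3 t.py
```

```text
[0.459  0.0076 0.1601] [ 0.6 -0.6  5.1] [-0.33 -0.14  0.02] 0.159
[0.459  0.0076 0.1601] [ 0.1 -0.7  5.7] [-0.32 -0.2   0.11] 0.16
[0.459  0.0076 0.1601] [ 0.3 -0.8  5.2] [-0.36 -0.14  0.07] 0.157
yaw 0.20969310522685825
```

Emit:
send_rows(translation=[[0,0,0],[0,0,0]], rotation=[[0,0,0.8],[0,0,0]], grip=[12,12])

```text
time: 35.2
eef_pos: [0.459, 0.0076, 0.1602]
tcp_rot: [0.998, 0.07, -0.0, 0.002]
contact_force: [-0.2, -1.4, 5.4]
opening: 0.158
```

```bash
python3 t.py
```

```text
[0.459  0.0076 0.1602] [-0.2 -1.4  5.4] [-0.39 -0.07  0.05] 0.158
[0.459  0.0076 0.1602] [-0.  -0.8  6.1] [-0.32 -0.13 -0.01] 0.161
[0.459  0.0076 0.1601] [ 0.5 -0.5  6.1] [-0.35 -0.17  0.09] 0.154
yaw 0.13980370972766054
```

Emit:
send_rows(translation=[[0,0,0],[0,0,0]], rotation=[[0,0,0.8],[0,0,0]], grip=[12,12])

```text
time: 35.6
eef_pos: [0.4589, 0.0076, 0.1601]
tcp_rot: [0.999, 0.035, -0.0, 0.002]
contact_force: [-0.1, -1.3, 5.3]
opening: 0.159
```

```bash
python3 t.py
```

```text
[0.4589 0.0076 0.1601] [-0.1 -1.3  5.3] [-0.36 -0.12  0.1 ] 0.159
[0.4589 0.0075 0.1601] [ 0.6 -1.6  4.6] [-0.32 -0.11 -0.  ] 0.161
[0.4589 0.0075 0.1601] [-0.5 -0.6  5.7] [-0.33 -0.13  0.06] 0.159
yaw 0.07006923602543469
```

Emit:
send_rows(translation=[[0,0,0],[0,0,0]], rotation=[[0,0,0.8],[0,0,0]], grip=[12,12])

```text
time: 36.0
eef_pos: [0.4589, 0.0075, 0.1601]
tcp_rot: [1.0, -0.0, -0.0, 0.002]
contact_force: [-0.3, -1.0, 5.0]
opening: 0.159
```

```bash
python3 t.py
```

```text
[0.4589 0.0075 0.1601] [-0.3 -1.   5. ] [-0.4  -0.11  0.06] 0.159
[0.4589 0.0075 0.1601] [ 0.8 -0.4  6.5] [-0.39 -0.11  0.04] 0.159
[0.4589 0.0075 0.1601] [-0.1 -0.7  5.1] [-0.34 -0.09  0.1 ] 0.154
yaw 0.0002922586033033969
```

Emit:
send_rows(translation=[[0,0,0],[0,0,0]], rotation=[[0,0,0.8],[0,0,0]], grip=[12,12])

```text
time: 36.4
eef_pos: [0.4588, 0.0075, 0.1601]
tcp_rot: [0.999, -0.035, -0.0, 0.002]
contact_force: [0.2, -1.1, 5.9]
opening: 0.16
```

```bash
python3 t.py
```

```text
[0.4588 0.0075 0.1601] [ 0.2 -1.1  5.9] [-0.4  -0.08  0.06] 0.16
[0.4589 0.0075 0.1601] [-0.5 -1.6  6.3] [-0.42 -0.1   0.09] 0.158
[0.4589 0.0075 0.1601] [-0.6 -0.7  6.1] [-0.42 -0.05  0.05] 0.161
yaw -0.06942368699687762
```

Emit:
send_rows(translation=[[0,0,0],[0,0,0]], rotation=[[0,0,0.6],[0,0,0]], grip=[12,12])

```text
time: 36.8
eef_pos: [0.4588, 0.0075, 0.1601]
tcp_rot: [0.998, -0.061, -0.001, 0.002]
contact_force: [0.5, -1.2, 6.1]
opening: 0.161
```

```bash
python3 t.py
```

```text
[0.4588 0.0075 0.1601] [ 0.5 -1.2  6.1] [-0.4  -0.07  0.16] 0.161
[0.4588 0.0075 0.1601] [-0.2 -0.7  5.8] [-0.34 -0.05  0.17] 0.157
[0.4588 0.0075 0.1601] [-0.4 -0.6  6.3] [-0.36 -0.03  0.21] 0.157
yaw -0.1211573845810312
```

Emit:
send_rows(translation=[[0,0,0],[0,0,0]], rotation=[[0,0,0.5],[0,0,0]], grip=[12,12])

```text
time: 37.2
eef_pos: [0.4587, 0.0075, 0.1601]
tcp_rot: [0.997, -0.082, -0.001, 0.002]
contact_force: [0.5, -0.6, 7.1]
opening: 0.157
```

```bash
python3 t.py
```

```text
[0.4587 0.0075 0.1601] [ 0.5 -0.6  7.1] [-0.36  0.04  0.28] 0.157
[0.4587 0.0075 0.1601] [-0.4 -2.2  6.5] [-0.34 -0.02  0.24] 0.162
[0.4587 0.0075 0.1601] [ 0.6 -1.5  6.4] [-0.39  0.05  0.24] 0.16
yaw -0.1642495523516272
```

The torque climbed from 0.06 to about 0.25 N m while the yaw barely advanced, so the knob is at its stop. I'll ease off within the play, let go and rise.

Emit:
send_rows(translation=[[0,0,0],[0,0,0],[0,0,0],[0,0,0]], rotation=[[0,0,-0.6],[0,0,0],[0,0,0],[0,0,0]], grip=[12,20,40,40])

```text
time: 37.85
eef_pos: [0.4573, 0.0085, 0.1583]
tcp_rot: [0.998, -0.058, -0.003, 0.001]
contact_force: [0.7, 0.8, 0.3]
opening: 0.47
```

Emit:
send_rows(translation=[[0,0,0],[0,0,-0.3],[0,0,-0.7],[0,0,-1],[0,0,-1]], rotation=[[0,0,0],[0,0,0],[0,0,0],[0,0,0],[0,0,0]], grip=[40,40,40,40,40])

```text
time: 38.48
eef_pos: [0.4583, 0.0086, 0.2507]
tcp_rot: [0.998, -0.057, -0.002, 0.001]
contact_force: [0.3, -0.4, -0.9]
opening: 0.469
```

Emit:
send_rows(translation=[[0,0,-1],[-0.3,0,-1],[0,0,0],[0,0,0]], rotation=[[0,0,0],[0,0,0],[0,0,0],[0,0,0]], grip=[40,40,40,40])

```text
time: 38.98
eef_pos: [0.4493, 0.0098, 0.3085]
tcp_rot: [0.998, -0.057, -0.002, 0.001]
contact_force: [0.2, -0.1, -0.6]
opening: 0.468
```

Run:
```python
from h import *
import pickle
im,K,T=cam("scene");w,Kw,Tw=cam("wrist");pickle.dump([(im,K,T),(w,Kw,Tw)],open("w10.pkl","wb"))
s=ctrl.get_state();print(s["eef_pos"],s["contact_force"].round(1),s["wrist_torque"].round(2))
P=[[.4583,.0072,.173],[.4583,.0072,.183],[.4583,.0072,.068]];print(proj(K,T,P),proj(Kw,Tw,P))
x0,y0=264,130;c=cv2.resize(im[y0:y0+150,x0:x0+100],None,fx=4,fy=4,interpolation=cv2.INTER_CUBIC)
cv2.imwrite("pics/w10.png",np.hstack([c,np.vstack([cv2.resize(w,(400,300)),cv2.resize(w[120:270,190:390],(400,300),interpolation=cv2.INTER_CUBIC)])]))
```

```text
[0.44904    0.00982192 0.30758019] [-0.4 -1.3  0.2] [-0.03 -0.    0.04]
[[314.93682763 199.76801662]
 [315.03223541 195.35897107]
 [314.00061645 243.03280828]] [[286.40384737 184.93899112]
 [286.43906795 187.36431802]
 [286.14062015 166.81288204]]
```

The viewer's 12-picture limit is used up, so I'll check the rest numerically.

Run:
```python
from h import *
import pickle
from scipy.optimize import least_squares
A=pickle.load(open("w10.pkl","rb"))
def orect(im,box):
    x0,y0,x1,y1=box;hsv=cv2.cvtColor(im,cv2.COLOR_BGR2HSV);m=cv2.inRange(hsv,(2,140,80),(20,255,255));k=np.zeros_like(m);k[y0:y1,x0:x1]=m[y0:y1,x0:x1]
    k=cv2.morphologyEx(k,cv2.MORPH_CLOSE,np.ones((7,7)));n,l,st,ce=cv2.connectedComponentsWithStats(k);i=1+st[1:,4].argmax();return cv2.minAreaRect(np.argwhere(l==i)[:,::-1].astype(np.float32)),st[1:,:].tolist()
rs=orect(A[0][0],(290,180,345,215));rw=orect(A[1][0],(230,150,350,230));print(rs,rw)
P=A
# fit bar box model: centre + yaw, upright
def box(p):
    c,s=np.cos(p[3]),np.sin(p[3]);return np.array([[p[0]+c*a-s*b,p[1]+s*a+c*b,p[2]+d] for a in(-.007,.007) for b in(-.028,.028) for d in(-.008,.008)])
def ctr(p,K,T):
    q=proj(K,T,box(p));return (q.min(0)+q.max(0))/2,q.max(0)-q.min(0)
obs=[]
for r in(rs[0],rw[0]):
    b=cv2.boxPoints(r);obs.append(r[0])
f=lambda p:np.concatenate([ctr([*p,-1.65],K,T)[0]-o for (_,K,T),o in zip(P,obs)])
o=least_squares(f,[.458,.007,.173]);print("bar centre",o.x.round(4),o.fun.round(2))
tw=A[1][2];a=np.radians(rw[0][2]);print("bar angle in image",rw[0][1:],"cam x axis yaw",np.arctan2(tw[1,0],tw[0,0]))
# shutter tab
r2,_=orect(A[1][0],(200,60,360,150));print("tab",r2,ray(A[1][1],tw,r2[0],.099).round(4))
```

```text
(((316.0, 199.99998474121094), (26.563133239746094, 9.486833572387695), 18.434947967529297), [[304, 193, 26, 16, 210]]) (((285.9554138183594, 186.6304931640625), (61.2784423828125, 16.49114990234375), 87.0643310546875), [[277, 156, 19, 62, 919], [342, 221, 8, 9, 70]])
bar centre [0.4568 0.0075 0.1735] [-0.24  0.04  0.08  0.08]
bar angle in image ((61.2784423828125, 16.49114990234375), 87.0643310546875) cam x axis yaw -1.6855863584815132
tab ((283.0, 86.5), (13.0, 36.0), 90.0) [5.488e-01 2.000e-04 9.900e-02]
```

```bash
python3 -c "
from plant import ticket,ctrl
s=ctrl.get_state();print(s['time'],s['contact_force'].round(1));print(ticket.sign_off())"
```

```text
39.075 [-0.4 -1.3  0.2]
the job is handed in; nothing more can be done
None
```

The job is handed in at 39.1 s of robot time. By my measurements the knob is at its upper stop, the key stands upright in it and the shutter is open. Sign-off gave no verdict, so the knob angle itself is inferred.

- **Shutter:** I slid it by its tab until the force at the stop rose. In the final wrist picture the tab was still at the open end, x 0.549 m.
- **Key placement:** Tilting the key from the robot side put joint 3 at its limit, about 10 mm short of the hole. I turned the key half round in the air and lowered it in from the far side, then let go. The blade went into the slot on the way down, with no force felt on the lugs, so I never felt a separate drop while turning.
- **Turning the knob:** Gripping the crossbar from straight above, I turned it clockwise about 1.6 rad. The torque stayed near 0.06 N m and then rose to about 0.25 N m, which is the stop.
- **Last checks:** The crossbar centre measured 0.4568, 0.0075, 0.1735 m, where a key in the slot should have it at 0.173 m high. It is within about 2 mm of the hole axis, so the key is upright. The gripper was clear, about 0.13 m above the key.

**Not checked:** I used all 12 views, so the final state was measured from the pictures by script, not seen by eye. I did not measure the timer, vial or tape at the end; the arm never came close to touching them.

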